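# Charge the mixing pot and hold the vortex mixer running

### The arm

A 6-joint arm with a two-finger parallel gripper is mounted at the origin on a cart in front of the work surface, level with it; the furniture and walls round the work are solid. World frame = base frame: x ahead of the robot, y to its left, z up, the work surface at z = 0. Lengths are in m, angles in degrees, forces in N, time in s.
With the tool pointing down it reaches from about 0.35 to 0.725 m from the base axis. Payload 4.3 kg.
Tool frame: the origin (TCP) lies at the very end of the fingers, on their centre line; the grasp point (between the pads) lies 19 mm behind it (manip.grip_depth is the distance from the TCP to the grasp point, in m); z points along the fingers, x is the direction in which the jaws open and shut, and the axes are right-handed (so a half turn about z gives the same grasp; the last joint's range is limited). The gripper opens to 85 mm and grips with 20 to 120 N. Pads are 22 mm wide; open, the fingers measure 114 mm over their backs; the gripper's body (76 mm by 85 mm) begins 54 mm behind the grasp point. The pads swing forward as they close: fully open they stand 13 mm farther back than shut.
Start: joints at [64.612, 21.618, 4.641, 73.018, 0, 83.68], TCP at [0.188, 0.543, 0.231] pointing down, gripper open.
Joint ranges: [-156.06, 156.06], [-48.1, 94.91], [-58.44, 69.94], [-101.28, 121.22], [-78.64, 73.56], [-180, 180]. Speed limits (degrees/s): [147.25, 147.25, 180, 180, 180, 180].

### API

Orientations are given as a 3x3 rotation matrix whose columns are the frame's x, y, z axes.
In Python, from workcell import manip gives the robot as it stands.
- The arm moves only by the tool apply_moves, never from a script. Its arguments are lists of equal length, an entry for each row: "dp": the shift along the tool's x, y, z in m, a list of three; "rotation": the turn, a rotation vector about the tool's x, y, z in degrees, a list of three. In form: {"dp": [[dx, dy, dz], ...], "rotation": [[rx, ry, rz], ...]}. A call has 1 to 12 rows; each row is the pose to reach, as a shift and turn from the pose commanded when the call began, along the tool's axes at that moment; what a row does not reach only later rows make up. A row lasts 1/10 s, in which the tool goes at most 50 mm and 8.59 degrees, less where a joint would pass 70% of its speed; a pose out of reach is approached as far as the arm can. A call with a gripper value outside its range is refused whole. "hand" is the gripper command: -1 is fully open, 1 is shut, values between are in proportion, set as the call begins (left out, the last holds). The fingers move at their own pace and stop on an object; "grip_force" is the grip in N (left out, the last holds). Time passes only in rows, so rows that repeat a pose let the fingers close. It gives the time, the measured TCP pose, the force and the opening at its end, in the units of the state.
- manip.sense(): the state, without advancing time (a new reading comes with each control period).
- manip.grab_frame(name): name is "scene" or "top"; returns (picture, depth): 384x512x3 uint8, blue, green, red; 384x512 float32, m along the optical axis (not along the pixel's ray), 0 where there is no reading.
- manip.camera_params(name): a dict with "intrinsics" (3x3 intrinsics, pixels), "R" (3x3) and "t" (3): a world point X has camera coordinates R X + t. Camera axes: x right, y down, z forward; pixel columns grow to the right and rows downward; lengths in m; the calibration is good to about 2 mm. A picture is of the moment at which its call begins. camera_params takes no time and is no camera call.
- manip.sign_off(): hands the job in, once; it reports no verdict.
The state is a dict: "time": time; "joints": joint angles; "qd": joint speeds; "joint_torque": joint torques, N m; "eef_pos": TCP position; "eef_rot": TCP orientation; "ft_force": force on the tool from outside, world axes, zero at the start; "ft_torque": the same for the moment, N m; "width": finger opening in m.
Only numpy, scipy, OpenCV 4.12 (cv2) and the standard library are available. Lean on these libraries where they do the work, as an engineer would, in place of code of your own. Each camera call takes 0.05 s, during which the arm holds its last target.

### The job

Charge the mixing pot and run it: tip all five steel mixing balls out of the small steel beaker into the open pot on the vortex mixer, and stand the empty beaker upright on the worktop again. Then shut the pot's flip lid and, with the fingers on the lid, press the pot down against the mixer's spring: the mixer runs only while the head is held about half way down its 10 mm travel, off both stops. Finish while still holding it down like that, and do not push the eraser, the dropper bottle or the petri dish about.

Things in the scene. Friction and masses are not known exactly. Their poses are not given: they have to be found in the camera images.
- mixer: vortex mixer, fixed while you work: white rounded housing 150 (its x) x 124 (its y) x 80 mm high, small black knob and switch on the front, which faces along its own -x. Origin at the centre of its underside on the worktop, z up. The head with the pot stands on its vertical centre line.
- mixer_head (a joint): travel of the mixer's spring-loaded head, in m: 0 up (rest), grows as it goes straight down, 0.010 on the lower stop. The pot and its lid ride on it. A spring pushes it up: a downward push of about 3 N starts it moving, about 7 N holds it at 0.005, about 11 N at 0.010.
- pot_floor (a point): centre of the inner floor of the grey pot on the mixer's head, 112 mm above the worktop with the head up. The pot is round, 64 mm outside, 58 mm inside, 56 mm deep inside.
- pot_mouth (a point): centre of the pot's open mouth, level with its rim, 168 mm above the worktop with the head up (56 mm above pot_floor). Axes as the mixer's: x points to the hinge side.
- lid_hinge (a point): the lid's hinge axis, which runs along the mixer's y axis: at the pot's rim, 36 mm from the mouth's centre on the mixer's +x (far) side, at the rim's height. Axes as the mixer's.
- pot_lid (a joint): angle of the white flip lid, in rad: 0 shut and level on the rim, grows as it opens up and back, pi/2 upright; it starts leaning back over the far side at 2.0 to 2.3, stop at 2.4. The hinge is slightly stiff, so the lid stays where it is left (about 0.3 N at the tab moves it); it has no latch.
- lid_top (a point): centre of the lid's upper face (the outer face, which looks backwards and down while the lid is open), 36 mm from the hinge axis. The lid is a white disc 67 mm across and 6 mm thick. Shut, this point lies on the pot's centre line 6.5 mm above the rim; its z axis is normal to the lid, outward.
- lid_tab (a point): the thumb tab at the lid's free edge, 20 mm wide and 4 mm thick, 72 mm from the hinge axis; its tip is 78 mm from it. Axes as lid_top's.
- beaker: small straight steel beaker, loose, 44 mm outside diameter, 50 mm high, wall 2.5 mm, floor 4 mm thick, about 80 g (130 g with the balls). Origin at the centre of its underside, z up through the mouth.
- ball_1_center (a point): centre of one of the five loose steel mixing balls, 12 mm across, 10 g; they start on the floor of the beaker
- ball_2_center (a point): centre of one of the five loose steel mixing balls, 12 mm across, 10 g; they start on the floor of the beaker
- ball_3_center (a point): centre of one of the five loose steel mixing balls, 12 mm across, 10 g; they start on the floor of the beaker
- ball_4_center (a point): centre of one of the five loose steel mixing balls, 12 mm across, 10 g; they start on the floor of the beaker
- ball_5_center (a point): centre of one of the five loose steel mixing balls, 12 mm across, 10 g; they start on the floor of the beaker
- eraser: bystander: blue and white eraser, 21 x 42 x 12 mm, loose. Origin under its centre
- dropper_1: bystander: dropper bottle, 37 mm across, 100 mm high, loose. Origin under its centre
- petri_1: bystander: petri dish, 61 mm across, 14 mm high, loose. Origin under its centre
Things that resemble listed ones, but are neither listed nor needed, are in the scene too. What is shaped like the mixer but blue is not meant.

How it is judged (in metres and radians):
On the way, in this order (a step that is already met when the one before it is completed fails the run):
1. all five balls are in the pot (horizontal distance between each of ball_1_center, ball_2_center, ball_3_center, ball_4_center, ball_5_center and pot_floor below 0.029 m and z of ball_1_center in the frame of pot_floor between 0 and 0.054 m and z of ball_2_center in the frame of pot_floor between 0 and 0.054 m and z of ball_3_center in the frame of pot_floor between 0 and 0.054 m and z of ball_4_center in the frame of pot_floor between 0 and 0.054 m and z of ball_5_center in the frame of pot_floor between 0 and 0.054 m), for 0.2 s.
2. the empty beaker stands upright on the worktop, let go (height (world z) of beaker between -0.006 and 0.006 m and angle between beaker's own z axis and vertical below 0.1 rad and linear speed of beaker below 0.03 m/s and contact force between each of the fingers, the arm and beaker below 0.1 N), for 0.2 s.
3. the lid is shut (value of joint pot_lid below 0.09 rad), for 0.1 s.
At the end, for the whole second after the job is handed in: The head is held between 2.5 and 7.5 mm down by the robot pushing on the lid (more than 2 N), the lid is shut (within 0.09 rad), all five balls are in the pot, and the beaker stands upright (within 0.1 rad) on the worktop, untouched and at rest (all of step 1 and all of step 2 and value of joint mixer_head between 0.0025 and 0.0075 m and contact force between any of the fingers, the arm and pot_lid above 2 N and value of joint pot_lid below 0.09 rad); the arm keeps its last pose, push and grip.
It fails at once if the eraser is pushed more than 25 mm away (distance of eraser from where it was at the start of the episode above 0.025 m).
It fails at once if the dropper bottle is pushed more than 25 mm away (distance of dropper_1 from where it was at the start of the episode above 0.025 m).
It fails at once if the petri dish is pushed more than 25 mm away (distance of petri_1 from where it was at the start of the episode above 0.025 m).
It also fails if it takes over 72 s, if anything falls off the work surface, if the arm or the gripper's body presses on something with over 40 N, if the wrist force passes 120 N, or if a joint passes its speed limit or range.

## Working session

There is one attempt and no reset: what is moved stays moved. The work goes in short steps, Python scripts to look and compute and a tool call to move; the robot and the scene stay as the last step left them, time stands still between calls to the robot, and variables do not carry over. Pictures are saved under pics/ and viewed, and the job is handed in when it is done.

Besides the shell and the picture viewer there is one more tool, called after "Request:" as name(argument=value, ...) on one line, values as JSON. apply_moves: Moves the arm, as the interface text tells. Its arguments: {"type":"object","properties":{"dp":{"type":"array","items":{"type":"array","items":{"type":"number"}}},"rotation":{"type":"array","items":{"type":"array","items":{"type":"number"}}},"hand":{"type":"number"},"grip_force":{"type":"number"}},"required":["dp","rotation"]}

```bash
ls; mkdir -p pics; python3 - <<'E'
from workcell import manip
import cv2, numpy as np
for n in ("scene","top"):
    im,d=manip.grab_frame(n); cv2.imwrite(f"pics/{n}0.png",im); np.savez(f"{n}0.npz",im=im,d=d)
    p=manip.camera_params(n); print(n,p)
print(manip.sense(), manip.grip_depth)
E
```

```text
pics
scene {'intrinsics': array([[387.74073582,   0.        , 254.61475179],
       [  0.        , 387.74073582, 202.43725034],
       [  0.        ,   0.        ,   1.        ]]), 'R': array([[ 0.45002434, -0.89292962,  0.01244104],
       [-0.67710106, -0.3502668 , -0.64718415],
       [ 0.58224758,  0.28282478, -0.76223218]]), 't': array([-0.03854855,  0.48002699,  0.67672813])}
top {'intrinsics': array([[423.42086856,   0.        , 257.0008702 ],
       [  0.        , 423.42086856, 190.57271707],
       [  0.        ,   0.        ,   1.        ]]), 'R': array([[ 0.01328954, -0.99990148,  0.00451918],
       [-0.99520699, -0.01366479, -0.09683144],
       [ 0.09688365, -0.00321068, -0.99529054]]), 't': array([0.19799948, 0.53079015, 0.95207158])}
{'time': 0.1, 'joints': array([ 6.46091408e+01,  2.16581277e+01,  4.56979216e+00,  7.30185415e+01,
       -3.21905853e-04,  8.36814488e+01]), 'qd': array([-0.04212247, -0.08807783,  0.14476136,  0.03488185,  0.15104581,
       -0.03631094]), 'joint_torque': array([ 9.70438414e-04, -4.64697254e+01,  2.70580798e+01,  1.20322630e-02,
       -1.67847147e-04,  2.79484510e-06]), 'eef_pos': array([0.18761498, 0.54289926, 0.23044478]), 'eef_rot': array([[ 3.26760410e-01,  9.45106874e-01, -7.94772095e-04],
       [ 9.45105388e-01, -3.26761316e-01, -1.68757823e-03],
       [-1.85464256e-03, -1.99709635e-04, -9.99998260e-01]]), 'ft_force': array([-0.96066766, -0.11272989, -0.7074108 ]), 'ft_torque': array([-0.0138814 ,  0.03090047, -0.02387617]), 'width': 0.08585158705941777} 0.0187
```

View pics/scene0.png

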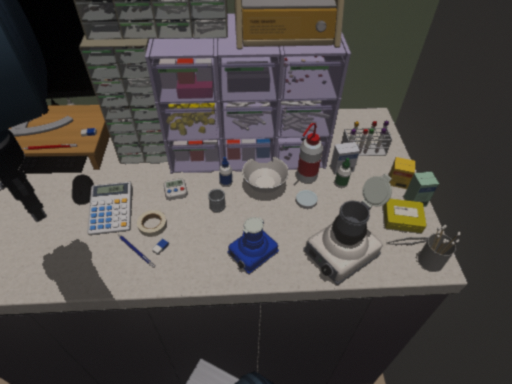

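View pics/top0.png

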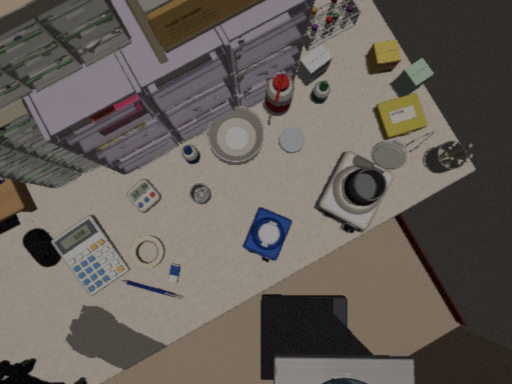

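```bash
python3 - <<'E'
import cv2, numpy as np
s=cv2.imread("pics/scene0.png");t=cv2.imread("pics/top0.png")
a=cv2.resize(s[180:290,290:400],(400,400),interpolation=cv2.INTER_CUBIC)
b=cv2.resize(t[130:240,300:410],(400,400),interpolation=cv2.INTER_CUBIC)
cv2.imwrite("pics/cropmix.png",np.hstack([a,b]))
a=cv2.resize(s[160:240,180:260],(400,400),interpolation=cv2.INTER_CUBIC)
b=cv2.resize(t[140:220,160:240],(400,400),interpolation=cv2.INTER_CUBIC)
cv2.imwrite("pics/cropbk.png",np.hstack([a,b]))
E
```

```text
(no output)
```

View pics/cropmix.png

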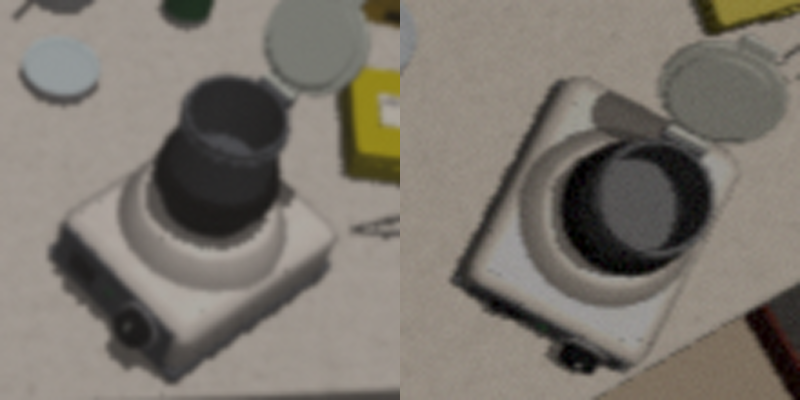

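View pics/cropbk.png

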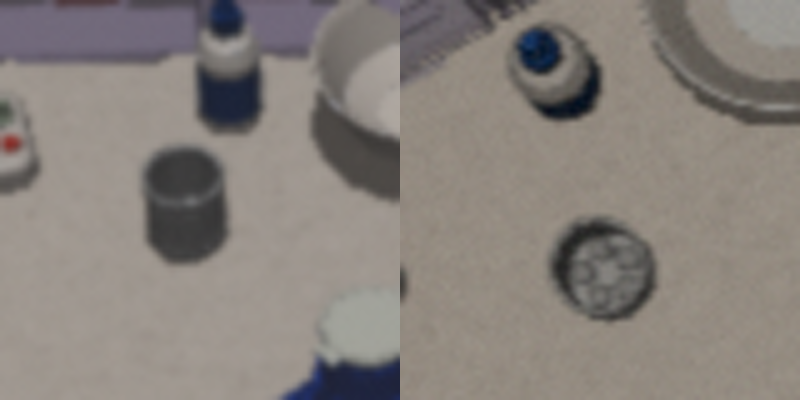

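```bash
cat > h.py <<'E'
import numpy as np, cv2
from workcell import manip
def cloud(n,d):
    p=manip.camera_params(n);K=p["intrinsics"];v,u=np.indices(d.shape)
    c=np.stack([(u-K[0,2])/K[0,0]*d,(v-K[1,2])/K[1,1]*d,d],-1)
    return (c-p["t"])@p["R"]
def ray(n,u,v,z):
    p=manip.camera_params(n);K=p["intrinsics"]
    r=p["R"].T@np.linalg.solve(K,[u,v,1]);o=-p["R"].T@p["t"]
    return o+r*(z-o[2])/r[2]
def proj(n,X):
    p=manip.camera_params(n);c=p["R"]@np.asarray(X)+p["t"];q=p["intrinsics"]@c;return q[:2]/q[2]
def circ(P):
    A=np.c_[2*P[:,:2],np.ones(len(P))];s=np.linalg.lstsq(A,(P[:,:2]**2).sum(1),rcond=None)[0]
    return s[:2],np.sqrt(s[2]+s[0]**2+s[1]**2)
E
python3 - <<'E'
from h import *
W={}
for n in("scene","top"):
    z=np.load(n+"0.npz");W[n]=cloud(n,z["d"])
T=W["top"];S=W["scene"]
def at(n,u,v): return W[n][v,u].round(3)
print("table",at("top",220,240),at("top",300,180),at("scene",190,260),at("scene",300,230))
for n,(u0,u1,v0,v1) in {"top":(330,400,130,220),"scene":(310,400,180,290)}.items():
    P=W[n][v0:v1,u0:u1].reshape(-1,3)
    r=P[(abs(P[:,2]-.168)<.006)]; print(n,"rim",len(r),circ(r),r.min(0),r.max(0))
    h=P[(abs(P[:,2]-.080)<.004)]; print("house",len(h),cv2.minAreaRect((h[:,:2]*1000).astype(np.float32)))
for n,(u0,u1,v0,v1) in {"top":(188,214,182,206),"scene":(205,230,185,215)}.items():
    P=W[n][v0:v1,u0:u1].reshape(-1,3)
    r=P[(abs(P[:,2]-.049)<.004)]; print(n,"bk",len(r),circ(r),r.min(0),r.max(0))
    if n=="scene":
        q=P[(P[:,2]>.012)&(P[:,2]<.053)];print(q.min(0),q.max(0),q.mean(0))
names={"eraser":(175,271),"blue drop":(190,152),"greendrop":(321,91),"petri?":(291,140),"bowl":(236,137),"calc":(143,195),"bluemix":(267,233),"pencup":(450,157),"tape":(149,237),"pen":(150,288),"lid":(388,154),"bottle":(279,93),"yellow":(402,115)}
for k,(u,v) in names.items(): print(k,at("top",u,v))
np.set_printoptions(suppress=True)
P=T[130:175,365:410].reshape(-1,3); q=P[(P[:,2]>.1)]; 
E
```

```text
table [0.413 0.29  0.   ] [0.557 0.103 0.001] [ 0.34   0.307 -0.001] [0.549 0.099 0.001]
top rim 286 (array([ 0.53357619, -0.01978696]), np.float64(0.03191989192351734)) [ 0.49883345 -0.05402933  0.16202859] [0.57546917 0.01321512 0.17348469]
house 248 ((527.2225952148438, -8.921234130859375), (92.3228530883789, 69.21553802490234), 24.993263244628906)
scene rim 264 (array([ 0.53199793, -0.0212901 ]), np.float64(0.03193206577315194)) [ 0.49748423 -0.05120488  0.16200194] [0.57587678 0.01339298 0.1739569 ]
house 332 ((514.8162841796875, -20.27530288696289), (61.11265182495117, 88.0713882446289), 3.9276747703552246)
top bk 91 (array([0.51940477, 0.33428999]), np.float64(0.020948929374254712)) [0.49793004 0.3129288  0.04618646] [0.54128412 0.35598704 0.05299075]
scene bk 77 (array([0.5182109 , 0.33409122]), np.float64(0.020857874830831097)) [0.49617576 0.31143205 0.04513999] [0.54089384 0.35594415 0.05299206]
[0.49610815 0.31143205 0.01218044] [0.54089384 0.35594415 0.05299206] [0.51694197 0.33346894 0.03429555]
eraser [0.341 0.391 0.012]
blue drop [0.605 0.353 0.082]
greendrop [0.754 0.063 0.063]
petri? [0.651 0.126 0.013]
bowl [0.656 0.257 0.011]
calc [0.515 0.47  0.016]
bluemix [0.431 0.184 0.117]
pencup [ 0.617 -0.254  0.003]
tape [0.418 0.453 0.015]
pen [0.302 0.448 0.008]
lid [ 0.584 -0.042  0.206]
bottle [0.701 0.166 0.202]
yellow [ 0.708 -0.13   0.036]
```

```bash
python3 - <<'E'
from h import *
np.set_printoptions(suppress=True,precision=4)
c=np.array([.533,-.0205])
for n,(u0,u1,v0,v1) in {"top":(365,415,130,180),"scene":(350,400,165,215)}.items():
    d=np.load(n+"0.npz")["d"];P=cloud(n,d)[v0:v1,u0:u1].reshape(-1,3)
    q=P[(P[:,2]>.178)&(P[:,2]<.27)]; m=q.mean(0); U,s,V=np.linalg.svd(q-m,full_matrices=False)
    nrm=V[2]; print(n,len(q),m,"n",nrm,s,"yaw n",np.degrees(np.arctan2(nrm[1],nrm[0])),"yaw c",np.degrees(np.arctan2(m[1]-c[1],m[0]-c[0])),np.linalg.norm(m[:2]-c), q.max(0),q.min(0))
# housing outline from floor-level side / top: points z .07-.085 in both views
A=[]
for n,(u0,u1,v0,v1) in {"top":(310,400,140,235),"scene":(300,385,200,285)}.items():
    d=np.load(n+"0.npz")["d"];P=cloud(n,d)[v0:v1,u0:u1].reshape(-1,3)
    A.append(P[(P[:,2]>.02)&(P[:,2]<.09)&(np.hypot(P[:,0]-c[0],P[:,1]-c[1])<.12)])
A=np.vstack(A);print(cv2.minAreaRect((A[:,:2]*1000).astype(np.float32)),len(A))
E
```

```text
top 800 [ 0.5841 -0.0452  0.2051] n [-0.7065  0.3827  0.5953] [0.4797 0.4663 0.055 ] yaw n 151.55891222589196 yaw c -25.777989662726405 0.05671327803951103 [ 0.6073 -0.0147  0.233 ] [ 0.5602 -0.0753  0.1785]
scene 700 [ 0.5811 -0.0477  0.2035] n [-0.7323  0.3562  0.5804] [0.4446 0.4408 0.052 ] yaw n 154.06026275739927 yaw c -29.529664589427934 0.05524932073577345 [ 0.6046 -0.0155  0.2325] [ 0.5589 -0.0778  0.178 ]
((523.8480834960938, -15.884048461914062), (125.25603485107422, 168.0795440673828), 62.50071716308594) 4835
```

```bash
cat >> h.py <<'E'
from scipy.spatial.transform import Rotation as Ro
def tool(az,pitch,roll=0):
    a,p=np.radians([az,pitch]);z=np.array([np.cos(a)*np.cos(p),np.sin(a)*np.cos(p),-np.sin(p)])
    x=np.array([-np.sin(a),np.cos(a),0]);R=np.c_[x,np.cross(z,x),z]
    return R@Ro.from_euler("z",roll,degrees=True).as_matrix()
def rel(R,p,s=None):
    s=s or manip.sense();R0=s["eef_rot"]
    return (R0.T@(np.asarray(p)-s["eef_pos"])).round(4).tolist(),np.degrees(Ro.from_matrix(R0.T@R).as_rotvec()).round(2).tolist()
def st():
    s=manip.sense();print(round(s["time"],2),"q",s["joints"].round(1),"p",s["eef_pos"].round(4),"F",s["ft_force"].round(2),"w",round(s["width"],4));print(s["eef_rot"].round(3));return s
G=manip.grip_depth
E
python3 - <<'E'
from h import *
R=tool(10,30);z=R[:,2]
g=np.array([.519,.334,.032])-.09*z
print(g,g+G*z)
print(rel(R,g+G*z+[0,0,.15]))
E
```

```text
[0.44224183 0.32046546 0.077     ] [0.45819047 0.32327764 0.06765   ]
([-0.1191, 0.3275, 0.013], [-58.7, 15.3, -26.29])
```

Request:
apply_moves(dp=[[-0.119,0.328,0.013],[-0.119,0.328,0.013],[-0.119,0.328,0.013],[-0.119,0.328,0.013],[-0.119,0.328,0.013],[-0.119,0.328,0.013],[-0.119,0.328,0.013],[-0.119,0.328,0.013],[-0.119,0.328,0.013],[-0.119,0.328,0.013],[-0.119,0.328,0.013],[-0.119,0.328,0.013]], rotation=[[-58.7,15.3,-26.3],[-58.7,15.3,-26.3],[-58.7,15.3,-26.3],[-58.7,15.3,-26.3],[-58.7,15.3,-26.3],[-58.7,15.3,-26.3],[-58.7,15.3,-26.3],[-58.7,15.3,-26.3],[-58.7,15.3,-26.3],[-58.7,15.3,-26.3],[-58.7,15.3,-26.3],[-58.7,15.3,-26.3]], hand=-1, grip_force=40)

```text
time: 1.3
eef_pos: [0.4665, 0.3426, 0.2342]
eef_rot: [[-0.158, 0.519, 0.84], [0.987, 0.092, 0.129], [-0.01, 0.85, -0.527]]
ft_force: [-0.2, -0.2, -0.2]
width: 0.0854
```

```bash
python3 - <<'E'
from h import *
st()
R=tool(10,30);z=R[:,2]
g=np.array([.519,.334,.032])-.09*z
print(rel(R,g+G*z))
E
```

```text
1.3 q [ 45.8  -3.1 -58.4 -17.4 -30.8  21.1] p [0.4665 0.3426 0.2342] F [-0.18 -0.19 -0.17] w 0.0854
[[-0.158  0.519  0.84 ]
 [ 0.987  0.092  0.129]
 [-0.01   0.85  -0.527]]
([-0.0161, -0.1475, 0.0783], [-1.84, 1.07, 0.03])
```

Request:
apply_moves(dp=[[-0.003,-0.03,0.0157],[-0.006,-0.06,0.0313],[-0.01,-0.09,0.047],[-0.013,-0.12,0.063],[-0.016,-0.1475,0.078],[-0.016,-0.1475,0.078],[-0.016,-0.1475,0.078]], rotation=[[0,0,0],[0,0,0],[0,0,0],[0,0,0],[-1.8,1.1,0],[-1.8,1.1,0],[-1.8,1.1,0]])

```text
time: 2.0
eef_pos: [0.4952, 0.3989, 0.0935]
eef_rot: [[-0.141, 0.526, 0.839], [0.99, 0.094, 0.107], [-0.022, 0.845, -0.534]]
ft_force: [-0.2, -0.6, -0.6]
width: 0.0856
```

```bash
python3 - <<'E'
from h import *
s=st()
R=tool(10,30);z=R[:,2]
g=np.array([.519,.334,.032])-.09*z
print(rel(R,g+G*z))
im,d=manip.grab_frame("scene");cv2.imwrite("pics/s1.png",im)
E
```

```text
2.0 q [ 48.9  23.2 -58.4 -41.4 -34.2  23.9] p [0.4952 0.3989 0.0935] F [-0.24 -0.56 -0.63] w 0.0856
[[-0.141  0.526  0.839]
 [ 0.99   0.094  0.107]
 [-0.022  0.845 -0.534]]
([-0.0691, -0.0484, -0.0254], [-2.28, 2.29, 0.1])
```

View pics/s1.png

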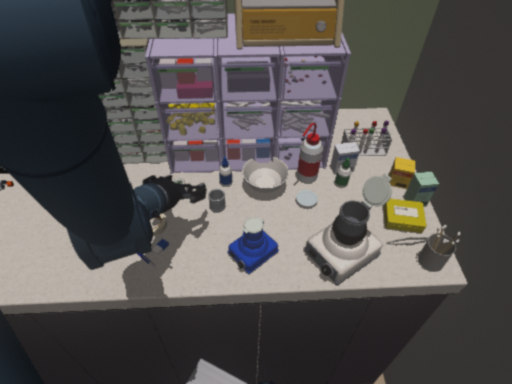

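```bash
cat > fk.py <<'E'
from h import *
D=[([6.46091408e+01,2.16581277e+01,4.56979216e+00,7.30185415e+01,0,83.68],[0.18761498,0.54289926,0.23044478],[0,0,-1]),
([45.8,-3.1,-58.4,-17.4,-30.8,21.1],[0.4665,0.3426,0.2342],[.84,.129,-.527]),
([48.9,23.2,-58.4,-41.4,-34.2,23.9],[.4952,.3989,.0935],[.839,.107,-.534])]
E
python3 - <<'E'
from fk import *
for q,p,z in D:
    p=np.array(p);z=np.array(z);a=np.radians(q[0]);rad=np.array([np.cos(a),np.sin(a),0]);lat=np.array([-np.sin(a),np.cos(a),0])
    print("L",p@lat/(z@lat) if abs(z@lat)>.1 else None, "lat",p@lat,"pitch sum",q[1]-q[2]+q[3], "z rad/lat/z",z@rad,z@lat,z[2])
    for L in (.2,.25,.3): w=p-L*z;print(L,"wr",w@rad,w[2])
E
```

```text
L None lat 0.06329825393959042 pitch sum 90.10687704 z rad/lat/z 0.0 0.0 -1
0.2 wr 0.5709048241845107 0.43044477999999997
0.25 wr 0.5709048241845107 0.48044478
0.3 wr 0.5709048241845107 0.53044478
L 0.18660065981193244 lat -0.09559003423097642 pitch sum 37.9 z rad/lat/z 0.6781001547847465 -0.5122706121581666 -0.527
0.2 wr 0.43522106370576047 0.3396
0.25 wr 0.4013160559665232 0.36595
0.3 wr 0.3674110482272858 0.3923
L 0.19743281851809794 lat -0.11093760632050621 pitch sum 40.199999999999996 z rad/lat/z 0.6321691141975215 -0.5619005348411058 -0.534
0.2 wr 0.49969483606685516 0.2003
0.25 wr 0.46808638035697914 0.227
0.3 wr 0.43647792464710305 0.25370000000000004
```

```bash
python3 - <<'E'
from fk import *
M=[];b=[]
for q,p,z in D:
    p=np.array(p);z=np.array(z);a=np.radians(q[0]);rad=np.array([np.cos(a),np.sin(a),0]);w=p-.31*z
    j2=np.radians(q[1]);f=np.radians(q[1]-q[2])
    M.append([1,0,np.sin(j2),np.cos(f),np.sin(f)]);b.append(w@rad)
    M.append([0,1,np.cos(j2),-np.sin(f),np.cos(f)]);b.append(w[2])
M=np.array(M);b=np.array(b);x,res,rk,sv=np.linalg.lstsq(M,b,rcond=None);print(x,res,sv,M@x-b)
# drop d0
x,res,rk,sv=np.linalg.lstsq(M[:,1:],b,rcond=None);print(x,M[:,1:]@x-b)
E
```

```text
[0.1367928  0.1676116  0.38301826 0.27270141 0.10641739] [0.00019775] [2.91392922 2.3849429  0.67073406 0.55861198 0.2431714 ] [-0.00081967  0.00473218 -0.00181667 -0.01111922  0.00263634  0.00638704]
[0.03805751 0.51784883 0.33096813 0.18268302] [-0.00974612  0.05626727 -0.05002956 -0.01052721  0.00291821 -0.04574005]
```

```bash
python3 - <<'E'
from h import *
R=tool(10,55);z=R[:,2]
g=np.array([.519,.334,.032])-.12*z
print(g); print(rel(R,g+G*z+[0,0,.05]),rel(R,g+G*z))
E
```

```text
[0.4512165  0.32204794 0.13029825]
([-0.071, 0.0359, -0.0743], [22.71, 2.28, -0.41]) ([-0.0699, -0.0064, -0.0476], [22.71, 2.28, -0.41])
```

Request:
apply_moves(dp=[[-0.07,0.036,-0.074],[-0.07,0.036,-0.074],[-0.07,0.036,-0.074],[-0.07,0.036,-0.074],[-0.07,0.036,-0.074],[-0.07,0.036,-0.074]], rotation=[[22.7,2.3,-0.4],[22.7,2.3,-0.4],[22.7,2.3,-0.4],[22.7,2.3,-0.4],[22.7,2.3,-0.4],[22.7,2.3,-0.4]])

```text
time: 2.65
eef_pos: [0.4644, 0.3252, 0.1717]
eef_rot: [[-0.171, 0.802, 0.572], [0.985, 0.136, 0.104], [0.006, 0.581, -0.814]]
ft_force: [0.6, 0.6, 0.1]
width: 0.0855
```

```bash
python3 - <<'E'
from h import *
s=st();print(rel(tool(10,55),s["eef_pos"]))
E
```

```text
2.65 q [ 36.7   0.6 -43.8  12.9 -15.   22.6] p [0.4644 0.3252 0.1717] F [0.65 0.57 0.14] w 0.0855
[[-0.171  0.802  0.572]
 [ 0.985  0.136  0.104]
 [ 0.006  0.581 -0.814]]
([0.0, 0.0, 0.0], [0.54, -0.18, -0.31])
```

Request:
apply_moves(dp=[[0.0,-0.029,0.041],[0.0,-0.029,0.041]], rotation=[[0,0,0],[0,0,0]])

```text
time: 2.85
eef_pos: [0.4573, 0.3217, 0.1098]
eef_rot: [[-0.173, 0.81, 0.56], [0.985, 0.144, 0.096], [-0.003, 0.568, -0.823]]
ft_force: [-1.7, -1.1, -1.8]
width: 0.085
```

```bash
python3 - <<'E'
from fk import *
s=st()
D.append(([36.7,.6,-43.8,12.9,-15,22.6],[.4644,.3252,.1717],[.572,.104,-.814]))
D.append((list(s["joints"]),list(s["eef_pos"]),list(s["eef_rot"][:,2])))
open("fk.py","a").write("D.append(%r)\nD.append(%r)\n"%(([36.7,.6,-43.8,12.9,-15,22.6],[.4644,.3252,.1717],[.572,.104,-.814]),([float(v) for v in s["joints"]],[float(v) for v in s["eef_pos"]],[float(v) for v in s["eef_rot"][:,2]])))
M=[];b=[]
for q,p,z in D:
    p=np.array(p);z=np.array(z);a=np.radians(q[0]);rad=np.array([np.cos(a),np.sin(a),0]);lat=np.array([-np.sin(a),np.cos(a),0]);w=p-.31*z
    print(w@lat)
    j2=np.radians(q[1]);f=np.radians(q[1]-q[2]);c=f+np.radians(q[3])
    M.append([1,0,np.sin(j2),np.cos(f),np.sin(f),np.cos(c),np.sin(c)]);b.append(w@rad)
    M.append([0,1,np.cos(j2),-np.sin(f),np.cos(f),-np.sin(c),np.cos(c)]);b.append(w[2])
M=np.array(M);b=np.array(b)
for cols in ([0,1,2,3,4],[0,1,2,3,4,5],[0,1,2,3,4,5,6],[1,2,3,4,5,6],[1,2,3,4,5],[1,2,3,4,6]):
    x,res,rk,sv=np.linalg.lstsq(M[:,cols],b,rcond=None);print(cols,x.round(3),abs(M[:,cols]@x-b).max().round(4),sv[-1].round(3))
E
```

```text
2.85 q [ 36.9   5.7 -49.2   3.6 -15.   22.6] p [0.4573 0.3217 0.1098] F [-1.67 -1.06 -1.79] w 0.085
[[-0.173  0.81   0.56 ]
 [ 0.985  0.144  0.096]
 [-0.003  0.568 -0.823]]
0.06329825393959042
0.06321385553805527
0.06325155948023659
0.06332196554391754
0.06311881762219232
[0, 1, 2, 3, 4] [0.133 0.16  0.388 0.275 0.103] 0.0179 0.282
[0, 1, 2, 3, 4, 5] [0.001 0.26  0.496 0.383 0.073 0.138] 0.0003 0.104
[0, 1, 2, 3, 4, 5, 6] [ 0.001  0.26   0.496  0.383  0.073  0.138 -0.   ] 0.0003 0.104
[1, 2, 3, 4, 5, 6] [0.26  0.497 0.383 0.073 0.139 0.   ] 0.0003 0.141
[1, 2, 3, 4, 5] [0.26  0.497 0.383 0.073 0.139] 0.0003 0.269
[1, 2, 3, 4, 6] [0.094 0.393 0.305 0.17  0.082] 0.0204 0.303
```

```bash
cat > ik.py <<'E'
from h import *
H0,L1,FA,FB,W,L,OFF=.26,.4967,.383,.073,.1386,.31,.0633
QL=np.array([[-156.06,156.06],[-48.1,94.91],[-58.44,69.94],[-101.28,121.22],[-78.64,73.56],[-180,180]])
def fk(q):
    j=np.radians(q);f=j[1]-j[2];c=f+j[3]
    rad=np.array([np.cos(j[0]),np.sin(j[0]),0]);lat=np.array([-np.sin(j[0]),np.cos(j[0]),0]);up=np.array([0,0,1.])
    u=np.cos(c)*rad-np.sin(c)*up
    j4=rad*(L1*np.sin(j[1])+FA*np.cos(f)+FB*np.sin(f))+up*(H0+L1*np.cos(j[1])-FA*np.sin(f)+FB*np.cos(f))+OFF*lat
    z=np.cos(j[4])*u+np.sin(j[4])*lat;x=-np.sin(j[4])*u+np.cos(j[4])*lat
    R=np.c_[x,np.cross(z,x),z]@Ro.from_euler("z",j[5]).as_matrix()
    return j4+W*u+L*z,R
def ik(p,R):
    z=R[:,2];w=np.asarray(p)-L*z;rho=np.hypot(w[0],w[1])
    if rho<OFF: return None
    j1=np.arctan2(w[1],w[0])-np.arcsin(OFF/rho)
    rad=np.array([np.cos(j1),np.sin(j1),0]);lat=np.array([-np.sin(j1),np.cos(j1),0]);up=np.array([0,0,1.])
    j5=np.arcsin(np.clip(z@lat,-1,1));c=np.arctan2(-z[2],z@rad);u=np.cos(c)*rad-np.sin(c)*up
    k=w-W*u;r=k@rad;h=k[2]-H0;d=np.hypot(r,h);F=np.hypot(FA,FB)
    # forearm vector at f: (FA cos f+FB sin f, -FA sin f+FB cos f): elevation = atan2(FB,FA)-f
    ce=(L1**2+d**2-F**2)/(2*L1*d)
    if abs(ce)>1: return None
    el=np.arctan2(h,r)+np.arccos(ce);j2=np.pi/2-el
    e=np.array([r-L1*np.sin(j2),h-L1*np.cos(j2)]);f=np.arctan2(FB,FA)-np.arctan2(e[1],e[0])
    j3=j2-f;j4=c-f
    x=-np.sin(j5)*u+np.cos(j5)*lat;y=np.cross(z,x);j6=np.arctan2(R[:,0]@y,R[:,0]@x)
    q=np.degrees([j1,j2,j3,j4,j5,j6]);return (q+180)%360-180
def marg(q): return -1e3 if q is None else np.minimum(q-QL[:,0],QL[:,1]-q).min()
E
python3 - <<'E'
from ik import *
s=manip.sense();p,R=fk(s["joints"]);print(p-s["eef_pos"],abs(R-s["eef_rot"]).max(),ik(p,R)-s["joints"])
bk=np.array([.519,.334,0]);pot=np.array([.533,-.0205,.168])
lidc=np.array([.583,-.046,.205]);zg=.032
res=[]
for al in range(25,71,5):
  for az in range(-40,61,10):
    R0=tool(az,al);z=R0[:,2];g=bk+[0,0,zg]
    m0=min(marg(ik(g+G*z,R0)),marg(ik(g+G*z-.08*z,R0)),marg(ik(g+G*z+[0,0,.15],R0)))
    if m0<3: continue
    for tilt in (110,120,130,140):
      for psi in range(0,360,15):
        # beaker tilted about horizontal axis so that its axis leans toward azimuth psi, spin sig
        ax=[-np.sin(np.radians(psi)),np.cos(np.radians(psi)),0]
        T=Ro.from_rotvec(np.radians(tilt)*np.array(ax)).as_matrix()
        for sig in range(0,360,15):
          Rr=T@Ro.from_euler("z",sig,degrees=True).as_matrix()
          R=Rr@R0;a=Rr[:,2]
          mouth=pot+[0,0,.045]-.006*np.array([np.cos(np.radians(psi)),np.sin(np.radians(psi)),0])
          gp=mouth-(.05-zg)*a;z=R[:,2];q=ik(gp+G*z,R);m=marg(q)
          if m<4: continue
          # gripper body points
          B=[gp-t*z for t in np.arange(.054,.45,.02)]
          clr=min(min(max(np.hypot(*(b-pot)[:2])-.032,b[2]-.168) for b in B),min(np.linalg.norm(b-lidc)-.034 for b in B),min(max(max(abs(b[0]-.533),abs(b[1]+.02))-.08,b[2]-.08) for b in B))
          if clr<.055: continue
          res.append((min(m,20)+ (tilt-110)*.5+clr*100,al,az,tilt,psi,sig,m.round(1),m0.round(1),round(clr,3),q.round(0).tolist(),z.round(2).tolist()))
res.sort(key=lambda r:-r[0]);print(len(res))
for r in res[:12]: print(r)
seen=set()
for r in res:
    if (r[1],r[2]) not in seen: seen.add((r[1],r[2]));print("best",r[1:10])
    if len(seen)>14: break
E
```

```text
[-5.41252836e-04 -1.79597308e-04 -5.04017739e-05] 2.220446049250313e-16 [-1.42108547e-14  2.66453526e-14 -7.10542736e-15  2.22044605e-15
 -8.88178420e-15  7.10542736e-15]
508
(np.float64(34.62521666402222), 25, -40, 130, 60, 75, np.float64(19.1), np.float64(13.7), np.float64(0.055), [17.0, 45.0, 6.0, 96.0, -60.0, -20.0], [-0.09, -0.93, -0.36])
(np.float64(33.01685199869935), 25, -30, 140, 60, 60, np.float64(12.4), np.float64(13.7), np.float64(0.056), [19.0, 52.0, 7.0, 108.0, -66.0, -6.0], [-0.04, -0.98, -0.18])
(np.float64(31.876801221350437), 25, -30, 130, 120, 150, np.float64(16.0), np.float64(13.7), np.float64(0.058), [17.0, 13.0, -42.0, 9.0, -62.0, -119.0], [0.45, -0.78, -0.42])
(np.float64(31.30825700273083), 25, -30, 130, 60, 60, np.float64(15.6), np.float64(13.7), np.float64(0.057), [18.0, 43.0, 1.0, 91.0, -63.0, -19.0], [-0.02, -0.94, -0.33])
(np.float64(31.105158358487426), 25, -40, 120, 90, 105, np.float64(20.3), np.float64(13.7), np.float64(0.061), [16.0, 13.0, -37.0, 23.0, -58.0, -85.0], [0.38, -0.78, -0.5])
(np.float64(30.92461877536148), 25, -20, 120, 90, 90, np.float64
[... 2288 characters left out ...]
p.float64(22.9), np.float64(23.6), np.float64(0.055), [16.0, 46.0, 8.0, 98.0, -56.0, 2.0])
best (35, -10, 110, 45, 15, np.float64(22.9), np.float64(6.2), np.float64(0.055), [16.0, 46.0, 8.0, 98.0, -56.0, 2.0])
best (40, -30, 110, 105, 120, np.float64(19.0), np.float64(28.5), np.float64(0.056), [16.0, 13.0, -39.0, 16.0, -59.0, -99.0])
best (40, -20, 110, 90, 90, np.float64(15.8), np.float64(18.3), np.float64(0.055), [17.0, 21.0, -26.0, 42.0, -63.0, -69.0])
best (40, -40, 120, 60, 60, np.float64(10.3), np.float64(28.7), np.float64(0.056), [19.0, 50.0, 3.0, 102.0, -68.0, 6.0])
best (40, -10, 120, 60, 30, np.float64(10.3), np.float64(9.3), np.float64(0.056), [19.0, 50.0, 3.0, 102.0, -68.0, 6.0])
```

```bash
cat > plan.py <<'E'
from ik import *
bk=np.array([.519,.334,0]);pot=np.array([.533,-.0205,.168]);lidc=np.array([.583,-.046,.205]);zg=.032
J=.037
fing=np.array([[sx*x,sy*.011,t] for sx in(-1,1) for x in(.024,J) for sy in(-1,1) for t in(-.05,-.025,0,.019)])
body=np.array([[x,y,t] for x in(-.043,0,.043) for y in(-.043,0,.043) for t in np.arange(-.24,-.05,.02)])
bkp=np.array([[.022*np.cos(k),.022*np.sin(k),zz] for k in np.arange(0,6.28,.5) for zz in(0,.025,.05)])
def clear(P):
    d=P-pot;c1=np.where(np.hypot(d[:,0],d[:,1])<.034,d[:,2],np.maximum(np.hypot(d[:,0],d[:,1])-.034,d[:,2])).min()
    hx=np.array([.89,-.454]);hy=np.array([.454,.89]);e=d[:,:2]
    ax=e@hx;ay=e@hy
    c2=np.maximum(np.maximum(abs(ax)-.075,abs(ay)-.062),P[:,2]-.09).min()
    # lid: disc tilted, from hinge ax=.036,z=.168 direction (cos(pi-2.2)...)
    th=2.2;u=np.array([-np.cos(th),np.sin(th)]) # outward along ax, up
    s=(ax-.036)*u[0]+d[:,2]*u[1];nn=-(ax-.036)*u[1]+d[:,2]*u[0]  # nn>0 : toward pot/up side
    c3=np.maximum.reduce([abs(nn)-.008,-s-.0,s-.078,abs(ay)-.034]).min()
    return c1,c2,c3
def pose(Rr,R0,mouth):
    R=Rr@R0;a=Rr[:,2];g=mouth-(.05-zg)*a;return g+G*R[:,2],R,g
def chk(Rr,R0,mouth):
    p,R,g=pose(Rr,R0,mouth);q=ik(p,R)
    P=np.vstack([g+fing@R.T,g+body@R.T,(mouth-.05*Rr[:,2])+bkp@Rr.T])
    return marg(q),min(clear(P)),q
E
cat > search.py <<'E'
from plan import *
res=[]
for al,az in [(30,-30),(30,-40),(30,-20),(35,-20),(35,-30),(25,-30),(40,-30)]:
  R0=tool(az,al)
  for tilt in (120,130):
   for psi in range(0,360,15):
    ps=np.radians(psi)
    T=Ro.from_rotvec(np.radians(tilt)*np.array([-np.sin(ps),np.cos(ps),0]))
    for sig in range(0,360,15):
     RF=T*Ro.from_euler("z",sig,degrees=True)
     m,c,q=chk(RF.as_matrix(),R0,pot+[0,0,.045])
     if m<4 or c<.006: continue
     for s0 in range(-90,91,15):
      RS=Ro.from_euler("z",s0,degrees=True);rv=(RF*RS.inv()).as_rotvec()
      ms=[];cs=[];tl=[]
      for t in np.linspace(0,1,9):
        Rr=(Ro.from_rotvec(rv*t)*RS).as_matrix();a=Rr[:,2];hz=a[:2]/max(np.linalg.norm(a[:2]),.3)
        m,c,q=chk(Rr,R0,pot+np.r_[-.007*hz,.045]);ms.append(m);cs.append(c);tl.append(np.degrees(np.arccos(a[2])))
        if m<3 or c<.002: break
      else:
        if np.all(np.diff(tl)>0): res.append((min(min(ms),12)+min(min(cs),.015)*1000+ (tilt-120)*.4,al,az,tilt,psi,sig,s0,round(min(ms),1),round(min(cs),4),round(np.degrees(np.linalg.norm(rv))),q.round(0).tolist()))
res.sort(key=lambda r:-r[0]);print(len(res))
for r in res[:10]:print(r)
E
time python3 search.py
```

```text
0
real	0m9.585s
user	0m9.539s
sys	0m0.191s
```

```bash
sed -i 's/pot+np.r_\[-.007\*hz,.045\]/pot+np.r_[-.007*hz,.045+.08*max(0,1-1.8*t)]/; s/m<4 or c<.006: continue/m<4 or c<.002: continue\n     nf+=1/; s/^res=\[\]/res=[];nf=0;best=[]/; s/        if m<3 or c<.002: break/        if m<3 or c<.002:\n          best.append((t,al,az,tilt,psi,sig,s0,round(m,1),round(c,3)));break/' search.py; echo 'print(nf);best.sort(key=lambda r:-r[0]);print(*best[:12],sep="\n")
import collections;print(collections.Counter((round(b[0],2),b[7]<3) for b in best))' >> search.py; python3 search.py
```

```text
1672
(np.float64(27.430214268017586), 25, -30, 130, 240, 255, -30, np.float64(14.3), np.float64(0.0114), 141, [-36.0, 36.0, -7.0, 85.0, 59.0, 60.0])
(np.float64(25.43380104241019), 25, -30, 130, 240, 255, -45, np.float64(14.1), np.float64(0.0094), 137, [-36.0, 36.0, -7.0, 85.0, 59.0, 60.0])
(np.float64(25.220137615944452), 25, -30, 130, 300, 15, -60, np.float64(12.8), np.float64(0.0092), 141, [-38.0, 47.0, -3.0, 103.0, 61.0, -10.0])
(np.float64(24.8818752239281), 25, -30, 130, 225, 225, -30, np.float64(11.2), np.float64(0.0097), 150, [-37.0, 40.0, -6.0, 89.0, 62.0, 66.0])
(np.float64(24.62905777949961), 25, -30, 130, 285, 345, -45, np.float64(13.3), np.float64(0.0086), 132, [-37.0, 40.0, -7.0, 92.0, 60.0, 14.0])
(np.float64(24.629057779499604), 25, -30, 130, 285, 345, -60, np.float64(13.3), np.float64(0.0086), 134, [-37.0, 40.0, -7.0, 92.0, 60.0, 14.0])
(np.float64(24.622849759987144), 30, -40, 130, 240, 270, -15, np.float64(8.8), np.float64(0.0119), 141, [-37.0, 35.0, -13.0, 81.0, 65.0, 57.0])
(np.float64(24.465352175551377), 30, -30, 130, 240, 255, -45, np.float64(10.8), np.float64
[... 1205 characters left out ...]
, 120, 210, 210, -30, np.float64(7.7), np.float64(0.001))
(np.float64(1.0), 30, -30, 120, 210, 210, -15, np.float64(7.7), np.float64(0.001))
Counter({(np.float64(0.0), np.True_): 2162, (np.float64(0.62), np.False_): 933, (np.float64(0.5), np.False_): 837, (np.float64(1.0), np.False_): 247, (np.float64(0.38), np.True_): 106, (np.float64(0.88), np.False_): 105, (np.float64(0.5), np.True_): 73, (np.float64(0.25), np.True_): 70, (np.float64(0.12), np.True_): 56, (np.float64(0.62), np.True_): 20, (np.float64(0.75), np.True_): 14, (np.float64(0.75), np.False_): 4, (np.float64(0.38), np.False_): 2, (np.float64(0.12), np.False_): 2, (np.float64(0.88), np.True_): 1, (np.float64(0.25), np.False_): 1})
```

```bash
python3 - <<'E'
from plan import *
np.set_printoptions(suppress=True)
for al,az,tilt,psi,sig,s0 in [(25,-30,130,240,255,-30),(30,-20,130,60,60,60)]:
  R0=tool(az,al);print("grasp",ik(bk+[0,0,zg]+G*R0[:,2],R0).round(0),"pre",ik(bk+[0,0,zg]+(G-.09)*R0[:,2],R0).round(0),"lift",ik(bk+[0,0,zg+.2]+G*R0[:,2],R0).round(0))
  ps=np.radians(psi);RF=Ro.from_rotvec(np.radians(tilt)*np.array([-np.sin(ps),np.cos(ps),0]))*Ro.from_euler("z",sig,degrees=True)
  RS=Ro.from_euler("z",s0,degrees=True);rv=(RF*RS.inv()).as_rotvec()
  for t in np.linspace(0,1,9):
    Rr=(Ro.from_rotvec(rv*t)*RS).as_matrix();a=Rr[:,2];hz=a[:2]/max(np.linalg.norm(a[:2]),.3)
    mo=pot+np.r_[-.007*hz,.05+.08*max(0,1-1.8*t)]
    m,c,q=chk(Rr,R0,mo);p,R,g=pose(Rr,R0,mo)
    P=lambda X:tuple(round(v,3) for v in clear(X))
    print(round(t,2),"tilt",np.degrees(np.arccos(a[2])).round(0),"a",a.round(2),"z",R[:,2].round(2),"w5",(p-L*R[:,2]).round(2),q.round(0),P(g+fing@R.T),P(g+body@R.T),P((mo-.05*a)+bkp@Rr.T))
E
```

```text
grasp [ 51.  41. -33.  -1. -64.  70.] pre [ 60.  39. -25.  26. -65.  90.] lift [ 51.  22. -25.  25. -64.  70.]
0.0 tilt 0.0 a [ 0. -0.  1.] z [ 0.45 -0.78 -0.42] w5 [0.4  0.21 0.4 ] [ 19.   9. -36.  23. -63.  66.] (np.float64(0.094), np.float64(0.172), np.float64(0.052)) (np.float64(0.098), np.float64(0.176), np.float64(0.109)) (np.float64(0.08), np.float64(0.158), np.float64(0.05))
0.12 tilt 17.0 a [ 0.03 -0.29  0.96] z [ 0.37 -0.66 -0.65] w5 [0.42 0.18 0.45] [ 16.   8. -28.  39. -47.  77.] (np.float64(0.07), np.float64(0.148), np.float64(0.048)) (np.float64(0.097), np.float64(0.175), np.float64(0.114)) (np.float64(0.058), np.float64(0.136), np.float64(0.048))
0.25 tilt 34.0 a [ 0.02 -0.56  0.83] z [ 0.29 -0.47 -0.83] w5 [0.45 0.13 0.49] [  9.   7. -23.  45. -31.  80.] (np.float64(0.051), np.float64(0.129), np.float64(0.039)) (np.float64(0.099), np.float64(0.177), np.float64(0.102)) (np.float64(0.04), np.float64(0.118), np.float64(0.045))
0.38 tilt 51.0 a [-0.   -0.77  0.63] z [ 0.23 -0.23 -0.95] w5 [0.47 0.07 0.51] [  0.   7. -20.  49. -13.  81.] (np.float64(0.036), np.float64(0.11
[... 3521 characters left out ...]
.float64(0.014)) (np.float64(0.057), np.float64(0.135), np.float64(0.046)) (np.float64(0.028), np.float64(0.106), np.float64(0.029))
0.88 tilt 114.0 a [ 0.46  0.79 -0.4 ] z [-0.14 -0.83 -0.54] w5 [0.56 0.2  0.38] [ 14.  38.   4.  88. -51. -30.] (np.float64(0.027), np.float64(0.105), np.float64(0.018)) (np.float64(0.043), np.float64(0.121), np.float64(0.036)) (np.float64(0.03), np.float64(0.108), np.float64(0.03))
1.0 tilt 130.0 a [ 0.38  0.66 -0.64] z [-0.2  -0.93 -0.3 ] w5 [0.58 0.23 0.32] [ 16.  51.  14. 109. -57. -14.] (np.float64(0.036), np.float64(0.114), np.float64(0.021)) (np.float64(0.03), np.float64(0.107), np.float64(0.025)) (np.float64(0.033), np.float64(0.111), np.float64(0.031))
```

```bash
python3 - <<'E'
from plan import *
R0=tool(-30,25);z=R0[:,2];p=bk+[0,0,zg]+(G-.10)*z
print(p,marg(ik(p+[0,0,.1],R0)),ik(p+[0,0,.1],R0),rel(R0,p+[0,0,.1]))
E
```

```text
[0.4551888  0.37084141 0.06635886] 13.656017458222067 [ 60.92529281  30.95678526 -19.72718952  41.29944313 -64.98398254
  92.18855464] ([0.0486, 0.0374, -0.043], [-29.08, -30.8, 26.21])
```

Request:
apply_moves(dp=[[0.0486,0.0374,-0.043],[0.0486,0.0374,-0.043],[0.0486,0.0374,-0.043],[0.0486,0.0374,-0.043],[0.0486,0.0374,-0.043],[0.0486,0.0374,-0.043],[0.0486,0.0374,-0.043],[0.0486,0.0374,-0.043],[0.0486,0.0374,-0.043]], rotation=[[-29.1,-30.8,26.2],[-29.1,-30.8,26.2],[-29.1,-30.8,26.2],[-29.1,-30.8,26.2],[-29.1,-30.8,26.2],[-29.1,-30.8,26.2],[-29.1,-30.8,26.2],[-29.1,-30.8,26.2],[-29.1,-30.8,26.2]])

```text
time: 3.75
eef_pos: [0.4598, 0.3744, 0.1746]
eef_rot: [[0.499, 0.357, 0.79], [0.866, -0.218, -0.449], [0.012, 0.908, -0.418]]
ft_force: [0.1, 0.3, -0.8]
width: 0.0851
```

```bash
python3 - <<'E'
from plan import *
st()
R0=tool(-30,25);z=R0[:,2];p=bk+[0,0,zg]+(G-.10)*z
print(rel(R0,p))
E
```

```text
3.75 q [ 60.8  30.5 -19.3  41.2 -65.3  91.9] p [0.4598 0.3744 0.1746] F [ 0.06  0.34 -0.77] w 0.0851
[[ 0.499  0.357  0.79 ]
 [ 0.866 -0.218 -0.449]
 [ 0.012  0.908 -0.418]]
([-0.0067, -0.0992, 0.0432], [0.31, -0.33, -0.6])
```

Request:
apply_moves(dp=[[-0.003,-0.045,0.02],[-0.0067,-0.0992,0.0432],[-0.0067,-0.0992,0.0432],[-0.0067,-0.0992,0.0432],[-0.0067,-0.0992,0.0432]], rotation=[[0.3,-0.3,-0.6],[0.3,-0.3,-0.6],[0.3,-0.3,-0.6],[0.3,-0.3,-0.6],[0.3,-0.3,-0.6]])

```text
time: 4.25
eef_pos: [0.4563, 0.3713, 0.0686]
eef_rot: [[0.501, 0.363, 0.786], [0.866, -0.213, -0.453], [0.003, 0.907, -0.421]]
ft_force: [-1.0, 0.7, 0.1]
width: 0.0854
```

```bash
python3 - <<'E'
from plan import *
st()
R0=tool(-30,25);z=R0[:,2];p=bk+[0,0,zg]+G*z
print(rel(R0,p))
for n in("scene","top"):
    im,d=manip.grab_frame(n);cv2.imwrite(f"pics/{n}2.png",im)
    if n=="scene":c=im[140:280,80:260]
    else:c=im[120:260,110:290]
    cv2.imwrite(f"pics/{n}2c.png",cv2.resize(c,None,fx=4,fy=4,interpolation=cv2.INTER_CUBIC))
E
```

```text
4.25 q [ 60.9  39.2 -23.5  29.2 -65.1  92.3] p [0.4563 0.3713 0.0686] F [-0.97  0.67  0.14] w 0.0854
[[ 0.501  0.363  0.786]
 [ 0.866 -0.213 -0.453]
 [ 0.003  0.907 -0.421]]
([-0.001, -0.0025, 0.1003], [0.09, -0.04, -0.18])
```

View pics/scene2c.png

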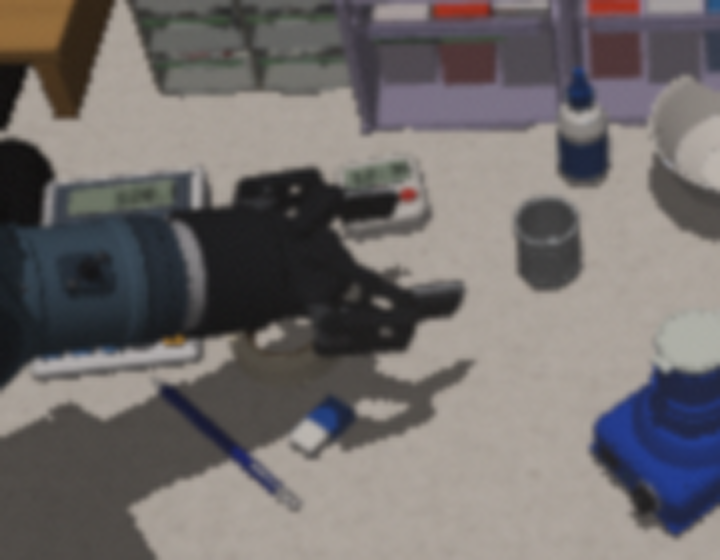

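View pics/top2c.png

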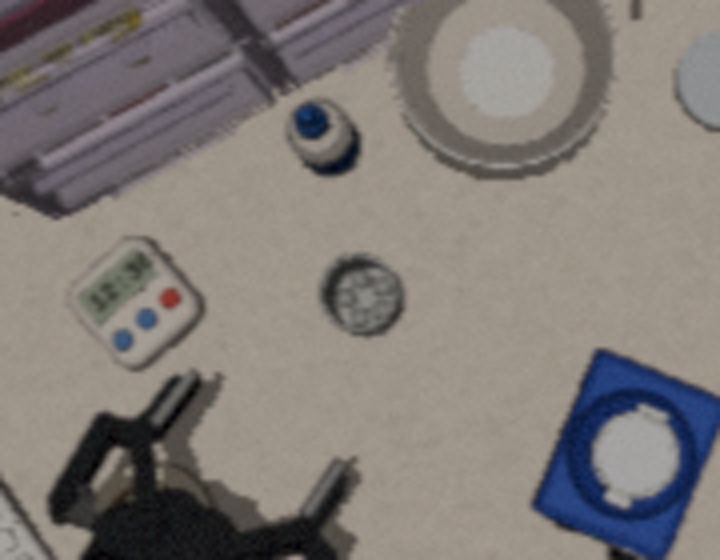

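Request:
apply_moves(dp=[[0,-0.001,0.03],[-0.001,-0.002,0.06],[-0.001,-0.0025,0.085],[-0.001,-0.0025,0.104],[-0.001,-0.0025,0.104],[-0.001,-0.0025,0.104]], rotation=[[0,0,0],[0,0,0],[0,0,0],[0,0,0],[0,0,0],[0,0,0]])

```text
time: 4.95
eef_pos: [0.5362, 0.3233, 0.0214]
eef_rot: [[0.501, 0.364, 0.785], [0.865, -0.213, -0.454], [0.002, 0.907, -0.422]]
ft_force: [0.7, 0.2, -0.1]
width: 0.0853
```

Request:
apply_moves(dp=[[0,0,0],[0,0,0],[0,0,0],[0,0,0],[0,0,0],[0,0,0],[0,0,0],[0,0,0],[0,0,0],[0,0,0]], rotation=[[0,0,0],[0,0,0],[0,0,0],[0,0,0],[0,0,0],[0,0,0],[0,0,0],[0,0,0],[0,0,0],[0,0,0]], hand=1, grip_force=40)

```text
time: 5.95
eef_pos: [0.5361, 0.3235, 0.0206]
eef_rot: [[0.501, 0.364, 0.785], [0.866, -0.212, -0.453], [0.002, 0.907, -0.422]]
ft_force: [-2.9, 3.6, 5.7]
width: 0.043
```

```bash
python3 - <<'E'
from plan import *
st()
R0=tool(-30,25);z=R0[:,2];p=bk+[0,0,zg]+G*z
print(rel(R0,p+[0,0,.2]))
for n in("scene","top"):
    im,d=manip.grab_frame(n)
    c=im[140:280,120:300]
    cv2.imwrite(f"pics/{n}3c.png",cv2.resize(c,None,fx=4,fy=4,interpolation=cv2.INTER_CUBIC))
E
```

```text
5.95 q [ 51.2  41.4 -33.1  -2.8 -63.7  69.9] p [0.5361 0.3235 0.0206] F [-2.88  3.64  5.69] w 0.043
[[ 0.501  0.364  0.785]
 [ 0.866 -0.212 -0.453]
 [ 0.002  0.907 -0.422]]
([0.0008, 0.1832, -0.0886], [0.07, -0.0, -0.09])
```

View pics/scene3c.png

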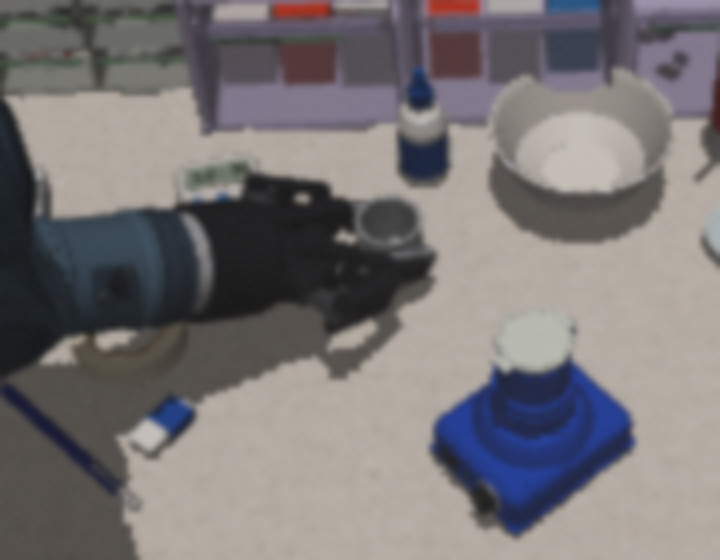

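View pics/top3c.png

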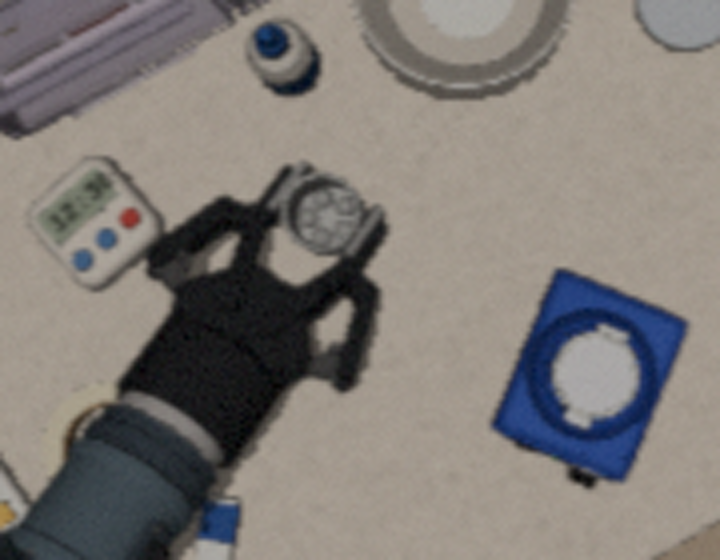

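Request:
apply_moves(dp=[[0,0.018,-0.0085],[0,0.055,-0.026],[0,0.1,-0.047],[0,0.145,-0.068],[0.001,0.183,-0.085],[0.001,0.183,-0.085],[0.001,0.183,-0.085]], rotation=[[0,0,0],[0,0,0],[0,0,0],[0,0,0],[0,0,0],[0,0,0],[0,0,0]])

```text
time: 6.75
eef_pos: [0.5364, 0.3236, 0.2214]
eef_rot: [[0.5, 0.367, 0.784], [0.866, -0.213, -0.453], [0.001, 0.906, -0.424]]
ft_force: [0.2, -0.2, -2.4]
width: 0.0426
```

```bash
cat >> plan.py <<'E'
PG=np.array([.5361,.3235,.0206]);RG=np.array([[.501,.364,.785],[.866,-.212,-.453],[.002,.907,-.422]])
RG=Ro.from_matrix(RG).as_matrix()
MT=RG.T@(np.array([.519,.334,.05])-PG)   # mouth centre in tool frame
def pose2(Rr,mouth):
    R=Rr@RG;return np.asarray(mouth)-R@MT,R
psi=np.radians(240)
RF=Ro.from_rotvec(np.radians(130)*np.array([-np.sin(psi),np.cos(psi),0]))*Ro.from_euler("z",255,degrees=True)
RS=Ro.from_euler("z",-30,degrees=True);RV=(RF*RS.inv()).as_rotvec()
def pour(t,h0=.05):
    Rr=(Ro.from_rotvec(RV*t)*RS).as_matrix();a=Rr[:,2];hz=a[:2]/max(np.linalg.norm(a[:2]),.3)
    return pose2(Rr,pot+np.r_[-.007*hz,h0+.08*max(0,1-1.8*t)])
E
python3 - <<'E'
from plan import *
s=st()
im,d=manip.grab_frame("top");P=cloud("top",d).reshape(-1,3)
m=s["eef_rot"]@MT+s["eef_pos"];print("mouth exp",m)
q=P[(np.hypot(P[:,0]-m[0],P[:,1]-m[1])<.027)&(abs(P[:,2]-m[2])<.006)];print(len(q),circ(q),q[:,2].mean())
b=P[(np.hypot(P[:,0]-m[0],P[:,1]-m[1])<.015)];print(b[:,2].mean()-m[2])
p,R=pour(0);print(p,ik(p,R),rel(R,p))
E
```

```text
6.75 q [ 51.1  22.5 -25.3  24.  -63.5  69.9] p [0.5364 0.3236 0.2214] F [ 0.17 -0.24 -2.35] w 0.0426
[[ 0.5    0.367  0.784]
 [ 0.866 -0.213 -0.453]
 [ 0.001  0.906 -0.424]]
mouth exp [0.51935666 0.33408285 0.25080999]
172 (array([0.51966829, 0.33327148]), np.float64(0.021336916356286213)) 0.2505079201679467
-0.08888722506499924
[ 0.54255903 -0.03814327  0.2686    ] [ 18.98941006   8.6563367  -37.11655852  21.88493569 -62.87834871
  65.32558642] ([-0.3093, 0.1228, 0.1485], [-0.16, -27.09, 12.92])
```

Request:
apply_moves(dp=[[-0.009,0.004,0.004],[-0.031,0.012,0.015],[-0.062,0.025,0.03],[-0.096,0.038,0.046],[-0.133,0.053,0.064],[-0.17,0.068,0.082],[-0.207,0.082,0.099],[-0.241,0.096,0.116],[-0.269,0.107,0.129],[-0.291,0.115,0.14],[-0.303,0.12,0.146],[-0.309,0.123,0.1485]], rotation=[[0,-0.8,0.4],[0,-2.7,1.3],[0,-5.4,2.6],[0,-8.4,4.0],[0,-11.6,5.6],[0,-14.9,7.1],[0,-18.2,8.7],[0,-21.1,10.1],[0,-23.6,11.2],[0,-25.5,12.1],[0,-26.5,12.7],[0,-27.1,12.9]])

```text
time: 8.0
eef_pos: [0.5421, -0.0393, 0.2696]
eef_rot: [[0.868, 0.209, 0.45], [0.496, -0.369, -0.786], [0.002, 0.906, -0.424]]
ft_force: [-0.1, -0.7, -2.2]
width: 0.0426
```

```bash
cat > pr.py <<'E'
import sys,json
from plan import *
ts=[float(v) for v in sys.argv[1:]]
s=st();D=[];A=[]
for t in ts:
    p,R=pour(t);d,r=rel(R,p,s);D.append(np.round(d,3).tolist());A.append(np.round(r,1).tolist())
    print(t,marg(ik(p,R)).round(1))
print(json.dumps(D));print(json.dumps(A))
E
python3 pr.py 0 .04 .1 .16 .22 .28 .34 .40 .45 .5 .54 .57
```

```text
8.0 q [ 18.9   8.6 -36.9  22.5 -62.8  65.7] p [ 0.5421 -0.0393  0.2696] F [-0.06 -0.72 -2.15] w 0.0426
[[ 0.868  0.209  0.45 ]
 [ 0.496 -0.369 -0.786]
 [ 0.002  0.906 -0.424]]
0.0 15.8
0.04 20.5
0.1 28.0
0.16 31.3
0.22 33.5
0.28 35.4
0.34 36.9
0.4 38.2
0.45 39.1
0.5 39.9
0.54 40.5
0.57 41.1
[[0.001, -0.001, -0.0], [0.002, -0.01, -0.001], [0.005, -0.022, -0.003], [0.007, -0.034, -0.004], [0.009, -0.044, -0.004], [0.01, -0.054, -0.004], [0.013, -0.063, -0.005], [0.015, -0.071, -0.006], [0.017, -0.078, -0.006], [0.019, -0.084, -0.006], [0.02, -0.088, -0.006], [0.021, -0.089, -0.007]]
[[-0.1, 0.2, -0.1], [4.9, -0.4, 2.4], [12.4, -1.2, 6.2], [19.9, -2.0, 10.0], [27.4, -2.8, 13.8], [34.9, -3.6, 17.6], [42.4, -4.4, 21.3], [50.0, -5.2, 25.1], [56.2, -5.8, 28.3], [62.5, -6.5, 31.4], [67.5, -7.0, 34.0], [71.2, -7.4, 35.8]]
```

Request:
apply_moves(dp=[[0.002,-0.01,-0.001],[0.005,-0.022,-0.003],[0.007,-0.034,-0.004],[0.009,-0.044,-0.004],[0.01,-0.054,-0.004],[0.013,-0.063,-0.005],[0.015,-0.071,-0.006],[0.017,-0.078,-0.006],[0.019,-0.084,-0.006],[0.02,-0.088,-0.006],[0.021,-0.089,-0.007],[0.021,-0.089,-0.007]], rotation=[[4.9,-0.4,2.4],[12.4,-1.2,6.2],[19.9,-2.0,10.0],[27.4,-2.8,13.8],[34.9,-3.6,17.6],[42.4,-4.4,21.3],[50.0,-5.2,25.1],[56.2,-5.8,28.3],[62.5,-6.5,31.4],[67.5,-7.0,34.0],[71.2,-7.4,35.8],[71.2,-7.4,35.8]])

```text
time: 9.2
eef_pos: [0.5391, 0.0101, 0.1914]
eef_rot: [[0.986, -0.024, 0.168], [-0.056, -0.981, 0.188], [0.16, -0.195, -0.968]]
ft_force: [0.3, -0.5, -0.8]
width: 0.0427
```

```bash
python3 pr.py .6 .62 .64 .66 .67 .68 .69 .7 .71 .72 .73 .74; python3 - <<'E'
from h import *
c=[]
for n,(u,v) in {"scene":(270,150),"top":(290,110)}.items():
    im,d=manip.grab_frame(n);c.append(cv2.resize(im[v:v+130,u:u+130],(400,400),interpolation=cv2.INTER_CUBIC))
cv2.imwrite("pics/p4.png",np.hstack(c))
E
```

```text
9.2 q [-13.1  11.2 -17.3  54.4  12.8  80.1] p [0.5391 0.0101 0.1914] F [ 0.33 -0.46 -0.85] w 0.0427
[[ 0.986 -0.024  0.168]
 [-0.056 -0.981  0.188]
 [ 0.16  -0.195 -0.968]]
0.6 42.0
0.62 42.5
0.64 43.1
0.66 43.6
0.67 43.8
0.68 44.1
0.69 44.3
0.7 44.6
0.71 43.4
0.72 42.3
0.73 41.1
0.74 40.0
[[0.0, -0.002, -0.002], [0.001, -0.003, -0.003], [0.001, -0.004, -0.004], [0.002, -0.006, -0.005], [0.002, -0.006, -0.005], [0.002, -0.007, -0.006], [0.002, -0.007, -0.006], [0.003, -0.008, -0.007], [0.003, -0.008, -0.007], [0.003, -0.009, -0.008], [0.004, -0.009, -0.008], [0.004, -0.01, -0.009]]
[[3.8, -0.3, 2.0], [6.3, -0.6, 3.2], [8.8, -0.8, 4.5], [11.3, -1.1, 5.8], [12.6, -1.2, 6.4], [13.8, -1.4, 7.0], [15.0, -1.5, 7.6], [16.3, -1.6, 8.3], [17.6, -1.8, 8.9], [18.8, -1.9, 9.5], [20.1, -2.0, 10.2], [21.3, -2.2, 10.8]]
```

View pics/p4.png

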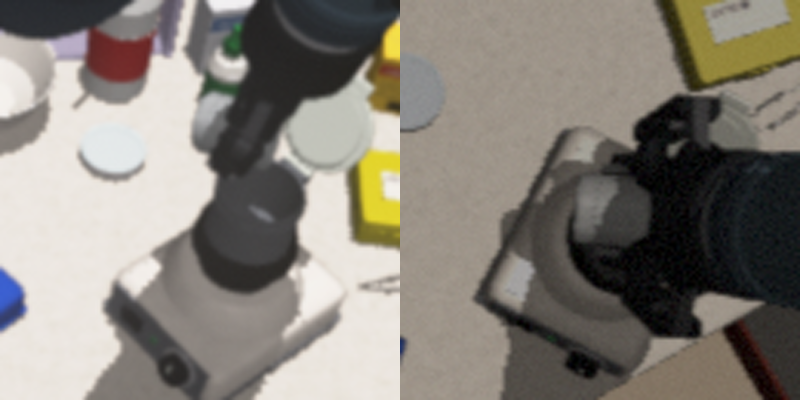

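```bash
cat >> plan.py <<'E'
kn=np.array([[sx*x,y,t] for sx in(-1,1) for x,ts in((.045,(-.03,-.045)),(.066,(-.055,-.07,-.085,-.1))) for y in(-.02,0,.02) for t in ts])
def lidpts():
    th=2.2;hx=np.array([.89,-.454,0]);hy=np.array([.454,.89,0]);u=-np.cos(th)*hx+np.array([0,0,np.sin(th)])
    hing=pot+.036*hx;P=[]
    for r in(0,.017,.0335):
        for k in np.arange(0,6.28,.35):P.append(hing+u*(.036+r*np.cos(k))+hy*r*np.sin(k))
    P+= [hing+u*.078+hy*v for v in(-.01,0,.01)]
    return np.array(P)
LP=lidpts()
def lidclear(p,R):
    g=(LP-p)@R; # tool frame rel to TCP
    g=g+[0,0,G]
    def box(b0,b1): return np.linalg.norm(np.maximum(np.maximum(b0-g,g-b1),0),axis=1).min()
    return [round(float(box(np.array(a),np.array(b))),3) for a,b in
     [((-.043,-.043,-.25),(.043,.043,-.054)),((-.066,-.02,-.1),(-.03,.02,-.05)),((.03,-.02,-.1),(.066,.02,-.05)),((-.04,-.011,-.05),(-.02,.011,.019)),((.02,-.011,-.05),(.04,.011,.019))]]
E
python3 - <<'E'
from plan import *
for t in (.57,.65,.7,.75,.8,.85,.9,.95,1):
    p,R=pour(t);print(t,(R@RG.T)[2,2].round(2),lidclear(p,R),R[:,0].round(2))
E
```

```text
0.57 0.23 [0.048, 0.103, 0.045, 0.063, 0.021] [ 0.99 -0.06  0.16]
0.65 0.05 [0.042, 0.101, 0.036, 0.066, 0.022] [ 0.98 -0.14  0.12]
0.7 -0.06 [0.037, 0.099, 0.031, 0.069, 0.023] [ 0.98 -0.18  0.08]
0.75 -0.17 [0.032, 0.098, 0.026, 0.071, 0.024] [ 0.97 -0.22  0.05]
0.8 -0.28 [0.028, 0.096, 0.021, 0.073, 0.024] [ 0.97 -0.26  0.  ]
0.85 -0.38 [0.024, 0.094, 0.015, 0.075, 0.024] [ 0.96 -0.29 -0.04]
0.9 -0.48 [0.021, 0.092, 0.012, 0.076, 0.024] [ 0.95 -0.31 -0.09]
0.95 -0.57 [0.016, 0.09, 0.009, 0.077, 0.024] [ 0.93 -0.33 -0.15]
1 -0.64 [0.014, 0.088, 0.002, 0.078, 0.024] [ 0.92 -0.34 -0.2 ]
```

Request:
apply_moves(dp=[[0.0,-0.002,-0.002],[0.001,-0.003,-0.003],[0.001,-0.004,-0.004],[0.002,-0.006,-0.005],[0.002,-0.006,-0.005],[0.002,-0.007,-0.006],[0.002,-0.007,-0.006],[0.003,-0.008,-0.007],[0.003,-0.008,-0.007],[0.003,-0.009,-0.008],[0.004,-0.009,-0.008],[0.004,-0.01,-0.009]], rotation=[[3.8,-0.3,2.0],[6.3,-0.6,3.2],[8.8,-0.8,4.5],[11.3,-1.1,5.8],[12.6,-1.2,6.4],[13.8,-1.4,7.0],[15.0,-1.5,7.6],[16.3,-1.6,8.3],[17.6,-1.8,8.9],[18.8,-1.9,9.5],[20.1,-2.0,10.2],[21.3,-2.2,10.8]])

```text
time: 10.5
eef_pos: [0.5424, 0.0193, 0.2041]
eef_rot: [[0.976, -0.147, 0.164], [-0.213, -0.818, 0.535], [0.055, -0.557, -0.829]]
ft_force: [0.3, 0.8, -1.3]
width: 0.0425
```

```bash
python3 pr.py .75 .76 .77 .78 .79 .8 .81 .82 .835 .85 .865 .88
```

```text
10.5 q [-23.7  17.9 -12.9  63.7  33.8  76.2] p [0.5424 0.0193 0.2041] F [ 0.27  0.81 -1.28] w 0.0425
[[ 0.976 -0.147  0.164]
 [-0.213 -0.818  0.535]
 [ 0.055 -0.557 -0.829]]
0.75 38.8
0.76 37.7
0.77 36.6
0.78 35.5
0.79 34.4
0.8 33.3
0.81 32.2
0.82 31.2
0.835 29.6
0.85 28.1
0.865 26.5
0.88 25.0
[[-0.0, 0.002, -0.0], [-0.0, 0.001, -0.001], [0.0, 0.0, -0.001], [0.0, -0.0, -0.002], [0.0, -0.001, -0.002], [0.001, -0.002, -0.002], [0.001, -0.002, -0.003], [0.001, -0.003, -0.004], [0.002, -0.004, -0.004], [0.002, -0.004, -0.005], [0.002, -0.005, -0.006], [0.003, -0.006, -0.007]]
[[1.1, -0.2, 0.8], [2.3, -0.3, 1.4], [3.6, -0.4, 2.0], [4.8, -0.5, 2.7], [6.1, -0.7, 3.3], [7.3, -0.8, 4.0], [8.6, -0.9, 4.6], [9.8, -1.1, 5.2], [11.7, -1.2, 6.2], [13.6, -1.4, 7.1], [15.5, -1.6, 8.1], [17.4, -1.8, 9.0]]
```

Request:
apply_moves(dp=[[0.0,0.001,0.0],[0.0,0.001,-0.001],[0.0,0.0,-0.001],[0.0,0.0,-0.002],[0.0,-0.001,-0.002],[0.001,-0.002,-0.002],[0.001,-0.002,-0.003],[0.001,-0.003,-0.004],[0.002,-0.004,-0.004],[0.002,-0.004,-0.005],[0.002,-0.005,-0.006],[0.003,-0.006,-0.007]], rotation=[[1.1,-0.2,0.8],[2.3,-0.3,1.4],[3.6,-0.4,2.0],[4.8,-0.5,2.7],[6.1,-0.7,3.3],[7.3,-0.8,4.0],[8.6,-0.9,4.6],[9.8,-1.1,5.2],[11.7,-1.2,6.2],[13.6,-1.4,7.1],[15.5,-1.6,8.1],[17.4,-1.8,9.0]])

```text
time: 11.7
eef_pos: [0.545, 0.0199, 0.2134]
eef_rot: [[0.95, -0.245, 0.193], [-0.303, -0.577, 0.758], [-0.074, -0.779, -0.623]]
ft_force: [-1.1, -0.4, -1.9]
width: 0.0428
```

Request:
apply_moves(dp=[[0,0,0],[0,0,0],[0,0,0],[0,0,0]], rotation=[[0,0,0],[0,0,0],[0,0,0],[0,0,0]])

```text
time: 12.1
eef_pos: [0.5451, 0.0202, 0.2137]
eef_rot: [[0.951, -0.243, 0.193], [-0.302, -0.581, 0.756], [-0.072, -0.777, -0.625]]
ft_force: [0.5, -0.1, -1.1]
width: 0.0425
```

```bash
python3 - <<'E'
from h import *
st()
c=[]
for n,(u,v) in {"scene":(290,160),"top":(310,130)}.items():
    im,d=manip.grab_frame(n);c.append(cv2.resize(im[v:v+110,u:u+110],(400,400),interpolation=cv2.INTER_CUBIC))
cv2.imwrite("pics/p5.png",np.hstack(c))
E
```

```text
12.1 q [-30.7  26.3 -10.   73.2  48.5  70.1] p [0.5451 0.0202 0.2137] F [ 0.53 -0.12 -1.12] w 0.0425
[[ 0.951 -0.243  0.193]
 [-0.302 -0.581  0.756]
 [-0.072 -0.777 -0.625]]
```

View pics/p5.png

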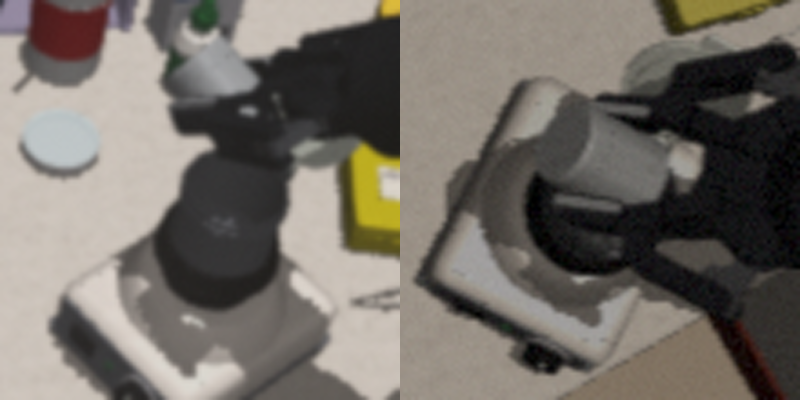

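```bash
python3 pr.py .92 .92 .92 .86 .8 .74 .68 .62 .56 .5 .44 .38
```

```text
12.2 q [-30.7  26.3 -10.   73.2  48.5  70. ] p [0.5451 0.0202 0.2137] F [ 0.19  0.18 -0.09] w 0.0426
[[ 0.951 -0.243  0.193]
 [-0.302 -0.581  0.756]
 [-0.072 -0.777 -0.625]]
0.92 21.2
0.92 21.2
0.92 21.2
0.86 27.1
0.8 33.3
0.74 40.0
0.68 44.1
0.62 42.5
0.56 40.8
0.5 39.9
0.44 38.9
0.38 37.8
[[0.001, -0.002, -0.002], [0.001, -0.002, -0.002], [0.001, -0.002, -0.002], [-0.0, 0.002, 0.001], [-0.001, 0.006, 0.003], [-0.002, 0.011, 0.004], [-0.002, 0.016, 0.005], [-0.002, 0.02, 0.005], [-0.001, 0.025, 0.005], [-0.001, 0.024, -0.002], [-0.001, 0.021, -0.009], [0.0, 0.018, -0.016]]
[[5.1, -0.6, 2.7], [5.1, -0.6, 2.7], [5.1, -0.6, 2.7], [-2.4, 0.2, -1.1], [-10.0, 1.0, -4.9], [-17.5, 1.8, -8.7], [-25.0, 2.6, -12.5], [-32.5, 3.4, -16.3], [-40.0, 4.2, -20.1], [-47.5, 5.0, -23.9], [-55.0, 5.8, -27.7], [-62.5, 6.5, -31.5]]
```

Request:
apply_moves(dp=[[0.001,-0.002,-0.002],[0.001,-0.002,-0.002],[0.001,-0.002,-0.002],[0,0.002,0.001],[-0.001,0.006,0.003],[-0.002,0.011,0.004],[-0.002,0.016,0.005],[-0.002,0.02,0.005],[-0.001,0.025,0.005],[-0.001,0.024,-0.002],[-0.001,0.021,-0.009],[0.0,0.018,-0.016]], rotation=[[5.1,-0.6,2.7],[5.1,-0.6,2.7],[5.1,-0.6,2.7],[-2.4,0.2,-1.1],[-10.0,1.0,-4.9],[-17.5,1.8,-8.7],[-25.0,2.6,-12.5],[-32.5,3.4,-16.3],[-40.0,4.2,-20.1],[-47.5,5.0,-23.9],[-55.0,5.8,-27.7],[-62.5,6.5,-31.5]])

```text
time: 13.4
eef_pos: [0.5382, -0.0019, 0.212]
eef_rot: [[0.967, 0.099, 0.233], [0.153, -0.962, -0.224], [0.202, 0.253, -0.946]]
ft_force: [0.7, -0.5, -1.6]
width: 0.0424
```

```bash
python3 pr.py .32 .26 .2 .14 .08 .02 0 0
```

```text
13.4 q [  0.6   7.  -20.7  48.6 -13.1  81.5] p [ 0.5382 -0.0019  0.212 ] F [ 0.68 -0.49 -1.65] w 0.0424
[[ 0.967  0.099  0.233]
 [ 0.153 -0.962 -0.224]
 [ 0.202  0.253 -0.946]]
0.32 36.4
0.26 34.8
0.2 32.8
0.14 30.5
0.08 25.5
0.02 18.1
0.0 15.8
0.0 15.8
[[-0.0, 0.007, -0.004], [0.001, 0.013, -0.01], [0.003, 0.02, -0.018], [0.005, 0.027, -0.026], [0.007, 0.036, -0.033], [0.009, 0.046, -0.042], [0.01, 0.05, -0.044], [0.01, 0.05, -0.044]]
[[-7.2, 0.6, -3.7], [-14.7, 1.4, -7.5], [-22.2, 2.2, -11.3], [-29.7, 3.0, -15.2], [-37.2, 3.8, -19.0], [-44.7, 4.6, -22.8], [-47.2, 4.8, -24.0], [-47.2, 4.8, -24.0]]
```

Request:
apply_moves(dp=[[0,0.007,-0.004],[0.001,0.013,-0.01],[0.003,0.02,-0.018],[0.005,0.027,-0.026],[0.007,0.036,-0.033],[0.009,0.046,-0.042],[0.01,0.05,-0.044],[0.01,0.05,-0.044]], rotation=[[-7.2,0.6,-3.7],[-14.7,1.4,-7.5],[-22.2,2.2,-11.3],[-29.7,3.0,-15.2],[-37.2,3.8,-19.0],[-44.7,4.6,-22.8],[-47.2,4.8,-24.0],[-47.2,4.8,-24.0]])

```text
time: 14.2
eef_pos: [0.5411, -0.0386, 0.2646]
eef_rot: [[0.867, 0.215, 0.45], [0.499, -0.372, -0.783], [-0.0, 0.903, -0.43]]
ft_force: [0.0, -0.1, -1.6]
width: 0.0422
```

```bash
python3 - <<'E'
from plan import *
st();c=[]
for n,(u,v) in {"scene":(290,140),"top":(310,110)}.items():
    im,d=manip.grab_frame(n);c.append(cv2.resize(im[v:v+110,u:u+110],(400,400),interpolation=cv2.INTER_CUBIC))
cv2.imwrite("pics/p6.png",np.hstack(c))
R0=Ro.from_euler("z",30,degrees=True).as_matrix()
# back to above the beaker's old place
p,R=pose2(np.eye(3),[.519,.334,.25]);print(rel(R,p))
E
```

```text
14.2 q [ 18.9   8.7 -37.3  22.2 -62.4  65.7] p [ 0.5411 -0.0386  0.2646] F [ 0.02 -0.1  -1.56] w 0.0422
[[ 0.867  0.215  0.45 ]
 [ 0.499 -0.372 -0.783]
 [-0.     0.903 -0.43 ]]
([0.175, -0.1775, -0.267], [-0.45, 27.27, -12.8])
```

View pics/p6.png

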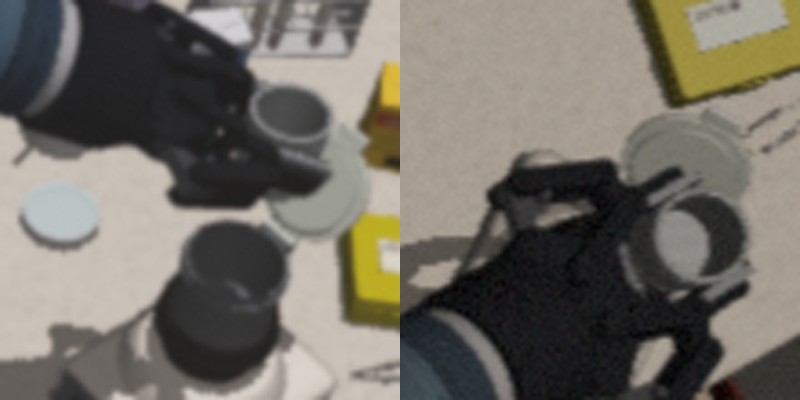

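Request:
apply_moves(dp=[[0.007,-0.007,-0.011],[0.023,-0.023,-0.035],[0.044,-0.044,-0.067],[0.063,-0.064,-0.096],[0.084,-0.085,-0.128],[0.105,-0.107,-0.16],[0.124,-0.126,-0.19],[0.142,-0.144,-0.216],[0.158,-0.16,-0.24],[0.168,-0.17,-0.256],[0.175,-0.1775,-0.267],[0.175,-0.1775,-0.267]], rotation=[[0,1.1,-0.5],[0,3.5,-1.7],[0,6.8,-3.2],[0,9.8,-4.6],[0,13.1,-6.1],[0,16.4,-7.7],[-0.3,19.4,-9.1],[-0.3,22.1,-10.4],[-0.4,24.5,-11.5],[-0.4,26.2,-12.3],[-0.4,27.3,-12.8],[-0.4,27.3,-12.8]])

```text
time: 15.5
eef_pos: [0.5363, 0.3241, 0.2196]
eef_rot: [[0.5, 0.366, 0.785], [0.866, -0.212, -0.452], [0.001, 0.906, -0.422]]
ft_force: [0.3, -0.3, -2.0]
width: 0.0423
```

```bash
python3 - <<'E'
from plan import *
s=st();c=[]
for n,(u,v) in {"scene":(290,170),"top":(310,130)}.items():
    im,d=manip.grab_frame(n);c.append(cv2.resize(im[v:v+100,u:u+100],(400,400),interpolation=cv2.INTER_CUBIC))
    cv2.imwrite(f"pics/full7{n}.png",im);np.savez(f"{n}7.npz",im=im,d=d)
cv2.imwrite("pics/p7.png",np.hstack(c))
for h in (.065,.0505):
    p,R=pose2(np.eye(3),[.519,.334,h]);print(rel(R,p))
P=cloud("top",np.load("top7.npz")["d"]).reshape(-1,3);m=s["eef_rot"]@MT+s["eef_pos"]
q=P[(np.hypot(P[:,0]-m[0],P[:,1]-m[1])<.03)&(abs(P[:,2]-m[2])<.008)];print(m,circ(q),q[:,2].mean())
A=np.c_[q[:,:2]-m[:2],np.ones(len(q))];print("rim slope",np.linalg.lstsq(A,q[:,2],rcond=None)[0])
E
```

```text
15.5 q [ 51.2  22.6 -25.5  23.6 -63.6  69.8] p [0.5363 0.3241 0.2196] F [ 0.34 -0.28 -2.04] w 0.0423
[[ 0.5    0.366  0.785]
 [ 0.866 -0.212 -0.452]
 [ 0.001  0.906 -0.422]]
([0.0012, -0.1671, 0.0769], [-0.03, 0.11, 0.1])
([0.0012, -0.1803, 0.083], [-0.03, 0.11, 0.1])
[0.519215   0.33455848 0.24901865] (array([0.51834374, 0.33411438]), np.float64(0.022686997228438213)) 0.24748252301689605
rim slope [0.01111385 0.00042603 0.24749327]
```

View pics/p7.png

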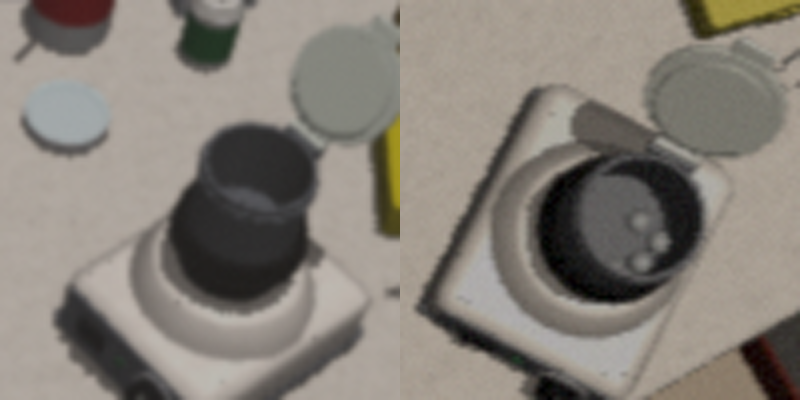

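```bash
python3 - <<'E'
import cv2,numpy as np
t=cv2.imread("pics/full7top.png");s=cv2.imread("pics/full7scene.png")
a=cv2.resize(t[145:205,325:385],(390,390),interpolation=cv2.INTER_CUBIC);a=np.clip(a.astype(float)*1.6,0,255).astype(np.uint8)
b=cv2.resize(t[165:225,170:230],(390,390),interpolation=cv2.INTER_CUBIC)
cv2.imwrite("pics/p7b.png",np.hstack([a,b]))
E
```

```text
(no output)
```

View pics/p7b.png

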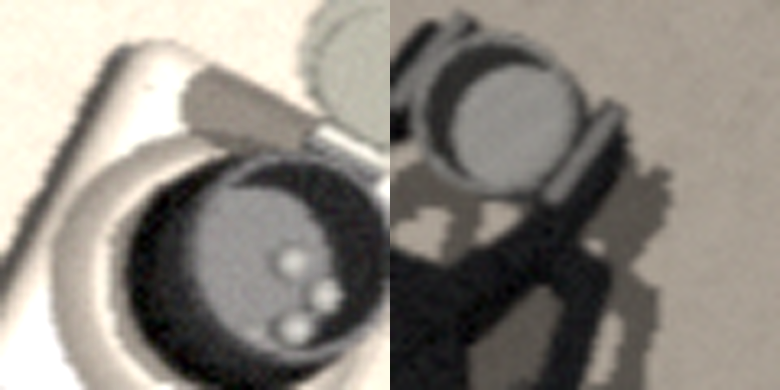

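View pics/full7top.png

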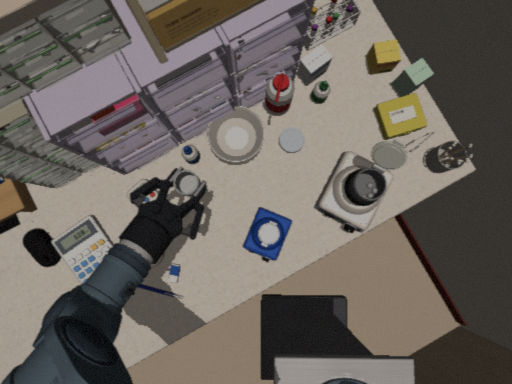

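View pics/full7scene.png

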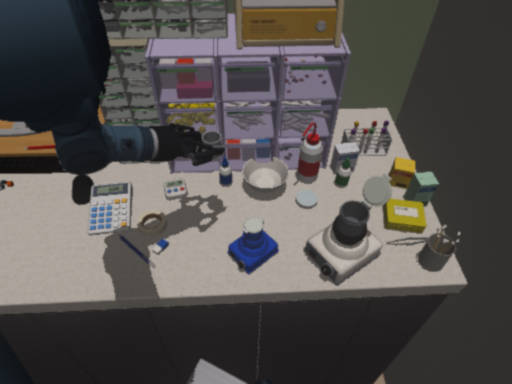

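```bash
python3 - <<'E'
from plan import *
for n in("top","scene"):
    a=np.load(n+"0.npz")["im"].astype(int);b=np.load(n+"7.npz")["im"].astype(int)
    m=(abs(cv2.GaussianBlur((b-a).astype(np.float32),(3,3),0)).max(2)>22).astype(np.uint8)
    k,l,s,c=cv2.connectedComponentsWithStats(m)
    print(n,[(c[i].round().astype(int).tolist(),int(s[i,4])) for i in range(1,k) if s[i,4]>4 and c[i][0]>240])
# floor visibility in top: project floor circle & mouth
c=np.array([.5325,-.0205])
for r,z,l in ((.029,.112,"floor"),(.029,.168,"mouth")):
    print(l,[proj("top",[c[0]+r*np.cos(t),c[1]+r*np.sin(t),z]).round(1).tolist() for t in np.arange(0,6.28,np.pi/4)])
for u,v in((370,185.5),(375,190.5),(370.5,195.5)): pass
E
```

```text
top [([370, 185], 9), ([375, 190], 19), ([370, 195], 12), ([276, 378], 50), ([335, 381], 47)]
scene [([257, 381], 21)]
floor [[364.1, 172.3], [354.5, 176.2], [350.5, 185.8], [354.7, 195.5], [364.4, 199.7], [374.1, 195.8], [378.0, 186.1], [373.9, 176.4]]
mouth [[371.4, 168.4], [361.1, 172.5], [356.9, 182.7], [361.3, 193.1], [371.8, 197.5], [382.1, 193.4], [386.2, 183.1], [381.8, 172.8]]
```

Request:
apply_moves(dp=[[0.0,-0.04,0.018],[0.001,-0.08,0.037],[0.001,-0.12,0.055],[0.001,-0.15,0.069],[0.001,-0.167,0.077],[0.001,-0.174,0.08],[0.001,-0.178,0.082],[0.001,-0.178,0.082]], rotation=[[0,0,0],[0,0,0],[0,0,0],[0,0,0],[0,0,0],[0,0,0],[0,0,0],[0,0,0]])

```text
time: 16.4
eef_pos: [0.5366, 0.3239, 0.0242]
eef_rot: [[0.501, 0.365, 0.785], [0.865, -0.212, -0.454], [0.001, 0.907, -0.422]]
ft_force: [-0.2, 0.0, -0.8]
width: 0.0429
```

```bash
python3 - <<'E'
from plan import *
st()
p,R=pose2(np.eye(3),[.519,.334,.0505]);print(rel(R,p))
E
```

```text
16.4 q [ 51.2  41.  -32.9  -2.  -63.7  70. ] p [0.5366 0.3239 0.0242] F [-0.18  0.04 -0.76] w 0.0429
[[ 0.501  0.365  0.785]
 [ 0.865 -0.212 -0.454]
 [ 0.001  0.907 -0.422]]
([-0.0006, -0.0029, 0.0011], [-0.02, 0.08, 0.03])
```

Request:
apply_moves(dp=[[0,-0.0015,0.0007],[-0.0005,-0.0028,0.0012],[-0.0005,-0.003,0.0013],[-0.0005,-0.003,0.0013]], rotation=[[0,0,0],[0,0,0],[0,0,0],[0,0,0]])

```text
time: 16.8
eef_pos: [0.5358, 0.3238, 0.0207]
eef_rot: [[0.501, 0.365, 0.785], [0.866, -0.212, -0.454], [0.001, 0.906, -0.422]]
ft_force: [-1.0, -0.7, -0.5]
width: 0.0424
```

Request:
apply_moves(dp=[[0,0,0],[0,0,0],[0,0,0],[0,0,0],[0,0,0],[0,0,0],[0,0,0]], rotation=[[0,0,0],[0,0,0],[0,0,0],[0,0,0],[0,0,0],[0,0,0],[0,0,0]], hand=-1)

```text
time: 17.5
eef_pos: [0.5357, 0.3237, 0.0202]
eef_rot: [[0.501, 0.366, 0.785], [0.866, -0.211, -0.454], [-0.0, 0.906, -0.422]]
ft_force: [0.1, 0.0, -0.6]
width: 0.0851
```

Request:
apply_moves(dp=[[0,0,-0.015],[0,0,-0.04],[0,0,-0.07],[0,0,-0.09],[0,0,-0.09]], rotation=[[0,0,0],[0,0,0],[0,0,0],[0,0,0],[0,0,0]])

```text
time: 18.0
eef_pos: [0.4644, 0.3669, 0.0594]
eef_rot: [[0.498, 0.366, 0.786], [0.867, -0.211, -0.451], [0.001, 0.906, -0.422]]
ft_force: [-0.1, 0.6, 0.2]
width: 0.0851
```

```bash
python3 - <<'E'
from plan import *
st()
im,d=manip.grab_frame("top");P=cloud("top",d).reshape(-1,3)
q=P[(np.hypot(P[:,0]-.519,P[:,1]-.334)<.04)&(abs(P[:,2]-.05)<.006)];print(circ(q),q[:,2].mean(),len(q))
A=np.c_[q[:,:2]-q[:,:2].mean(0),np.ones(len(q))];print("rim slope",np.linalg.lstsq(A,q[:,2],rcond=None)[0])
cv2.imwrite("pics/p8.png",cv2.resize(im[140:260,120:280],None,fx=4,fy=4))
E
```

```text
18.0 q [ 60.   39.5 -24.9  25.1 -65.   89.6] p [0.4644 0.3669 0.0594] F [-0.14  0.62  0.24] w 0.0851
[[ 0.498  0.366  0.786]
 [ 0.867 -0.211 -0.451]
 [ 0.001  0.906 -0.422]]
(array([0.51914893, 0.3332537 ]), np.float64(0.020963575573507708)) 0.050405140258712115 93
rim slope [-0.0226053  -0.04444543  0.05040514]
```

View pics/p8.png

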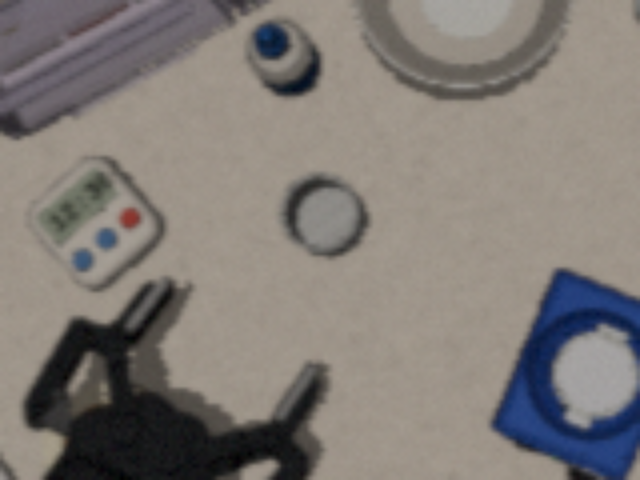

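```bash
cat >> plan.py <<'E'
hx=np.array([.89,-.454,0]);hx/=np.linalg.norm(hx)
RD=tool(-27,90)
E
python3 - <<'E'
from plan import *
for P in ([.46,.34,.32],[.5,.15,.33],pot+.118*hx+[0,0,.16],pot+.118*hx+[0,0,.047],pot+[0,0,.05]):
    q=ik(P,RD);print(np.round(P,3),q.round(0),marg(q).round(1))
print(rel(RD,[.46,.34,.32]))
E
```

```text
[0.46 0.34 0.32] [30. 21. 17. 86.  0. 57.] 35.2
[0.5  0.15 0.33] [10. 15. 10. 85.  0. 37.] 36.2
[ 0.638 -0.074  0.328] [-12.  32.  35.  93.   0.  15.] 28.1
[ 0.638 -0.074  0.215] [-12.  30.  16.  75.   0.  15.] 45.8
[ 0.533 -0.02   0.218] [-9. 17. -4. 69.  0. 18.] 52.1
([-0.0248, 0.2405, -0.1026], [65.0, 1.59, -2.65])
```

Request:
apply_moves(dp=[[0,0.045,-0.021],[-0.005,0.09,-0.04],[-0.01,0.13,-0.06],[-0.015,0.17,-0.075],[-0.02,0.21,-0.09],[-0.025,0.24,-0.103],[-0.025,0.24,-0.103],[-0.025,0.24,-0.103],[-0.025,0.24,-0.103],[-0.025,0.24,-0.103],[-0.025,0.24,-0.103]], rotation=[[0,0,0],[7,0,0],[15,0,0],[23,0.5,-1],[31,1,-1.2],[39,1,-1.6],[47,1.2,-2],[55,1.4,-2.3],[62,1.6,-2.6],[65,1.6,-2.6],[65,1.6,-2.6]], hand=1, grip_force=20)

```text
time: 19.15
eef_pos: [0.4623, 0.337, 0.3176]
eef_rot: [[0.46, 0.888, -0.001], [0.888, -0.46, -0.002], [-0.002, 0.0, -1.0]]
ft_force: [-1.1, 0.6, 0.8]
width: -0.0001
```

```bash
python3 - <<'E'
from plan import *
st();print(rel(RD,pot+.118*hx+[0,0,.16]))
E
```

```text
19.15 q [29.8 21.4 16.9 85.7 -0.1 57.2] p [0.4623 0.337  0.3176] F [-1.15  0.65  0.76] w -0.0001
[[ 0.46   0.888 -0.001]
 [ 0.888 -0.46  -0.002]
 [-0.002  0.    -1.   ]]
([-0.2841, 0.3452, -0.0098], [0.0, 0.11, -0.39])
```

Request:
apply_moves(dp=[[-0.011,0.014,-0.002],[-0.034,0.041,-0.01],[-0.062,0.076,-0.01],[-0.092,0.112,-0.01],[-0.122,0.148,-0.01],[-0.152,0.185,-0.01],[-0.182,0.221,-0.01],[-0.21,0.255,-0.01],[-0.236,0.287,-0.01],[-0.259,0.314,-0.01],[-0.276,0.335,-0.01],[-0.284,0.345,-0.01]], rotation=[[0,0,0],[0,0,0],[0,0,0],[0,0,0],[0,0,0],[0,0,0],[0,0,0],[0,0,0],[0,0,0],[0,0,0],[0,0,0],[0,0,-0.4]])

```text
time: 20.35
eef_pos: [0.6376, -0.0735, 0.3283]
eef_rot: [[0.451, 0.892, -0.0], [0.892, -0.451, -0.002], [-0.002, 0.001, -1.0]]
ft_force: [0.0, 0.3, 0.6]
width: -0.0
```

```bash
python3 - <<'E'
from plan import *
st();print(rel(RD,pot+.118*hx+[0,0,.047]))
c=[]
for n,(u,v) in {"scene":(300,120),"top":(320,100)}.items():
    im,d=manip.grab_frame(n);c.append(cv2.resize(im[v:v+130,u:u+130],(400,400),interpolation=cv2.INTER_CUBIC))
cv2.imwrite("pics/p9.png",np.hstack(c))
E
```

```text
20.35 q [-12.2  31.4  34.4  93.   -0.1  14.7] p [ 0.6376 -0.0735  0.3283] F [0.02 0.3  0.62] w -0.0
[[ 0.451  0.892 -0.   ]
 [ 0.892 -0.451 -0.002]
 [-0.002  0.001 -1.   ]]
([-0.0, 0.0007, 0.1133], [0.03, 0.13, 0.17])
```

View pics/p9.png

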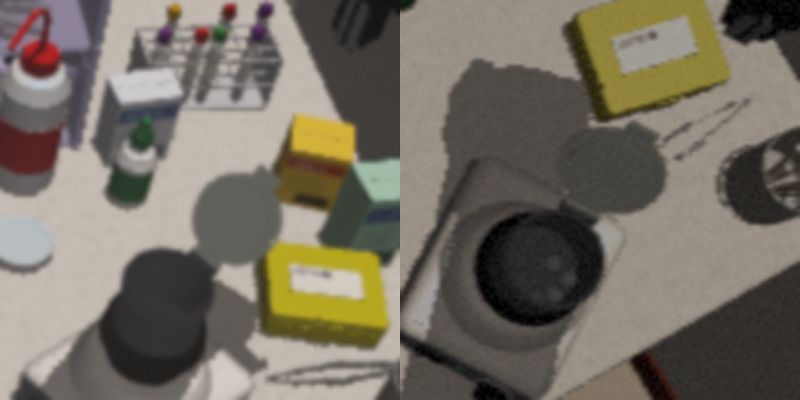

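```bash
python3 - <<'E'
from plan import *
print(proj("top",[.6376,-.0735,.3283]),proj("scene",[.6376,-.0735,.3283]),proj("top",[.6376,-.0735,.45]),proj("top",LP[-2]),proj("scene",LP[-2]))
im,d=manip.grab_frame("top");im2,_=manip.grab_frame("scene");cv2.imwrite("pics/p10.png",cv2.resize(np.hstack([im,im2]),(800,300)))
E
```

```text
[430.38495057 107.69114751] [413.36686005 133.35794322] [467.8882177   81.14762335] [400.55175553 139.72565791] [388.25167198 174.8485275 ]
```

View pics/p10.png

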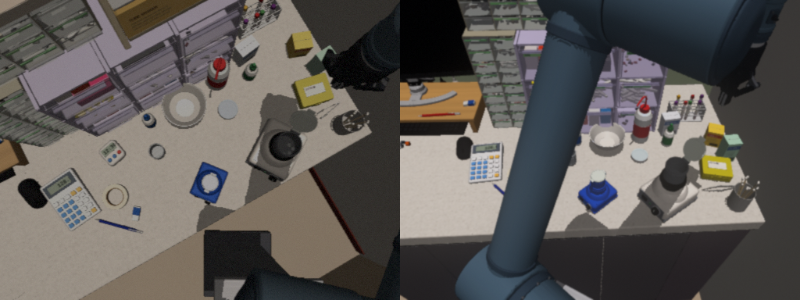

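Request:
apply_moves(dp=[[0,0,0.03],[0,0,0.07],[0,0,0.1],[0,0.001,0.113],[0,0.001,0.113],[0,0.001,0.113]], rotation=[[0,0,0],[0,0,0],[0,0,0],[0,0,0],[0,0,0],[0,0,0]])

```text
time: 21.15
eef_pos: [0.6376, -0.0704, 0.2174]
eef_rot: [[0.449, 0.894, 0.0], [0.894, -0.449, -0.001], [-0.001, 0.001, -1.0]]
ft_force: [-0.6, 1.2, 0.8]
width: 0.0001
```

```bash
python3 - <<'E'
from plan import *
s=st()
for h in (.118,.08,.05,.04,.03,.02): print(h,rel(RD,pot+h*hx+[0,0,.047]))
c=[]
for n,(u,v) in {"scene":(300,120),"top":(320,80)}.items():
    im,d=manip.grab_frame(n);c.append(cv2.resize(im[v:v+130,u:u+130],(400,400),interpolation=cv2.INTER_CUBIC))
cv2.imwrite("pics/p11.png",np.hstack(c))
E
```

```text
21.15 q [-11.9  30.   15.6  75.6  -0.   14.7] p [ 0.6376 -0.0704  0.2174] F [-0.63  1.18  0.84] w 0.0001
[[ 0.449  0.894  0.   ]
 [ 0.894 -0.449 -0.001]
 [-0.001  0.001 -1.   ]]
0.118 ([-0.0031, 0.0021, 0.0024], [0.03, 0.04, 0.35])
0.08 ([-0.0028, -0.0359, 0.0024], [0.03, 0.04, 0.35])
0.05 ([-0.0026, -0.0659, 0.0024], [0.03, 0.04, 0.35])
0.04 ([-0.0026, -0.0759, 0.0024], [0.03, 0.04, 0.35])
0.03 ([-0.0025, -0.0859, 0.0024], [0.03, 0.04, 0.35])
0.02 ([-0.0024, -0.0959, 0.0024], [0.03, 0.04, 0.35])
```

View pics/p11.png

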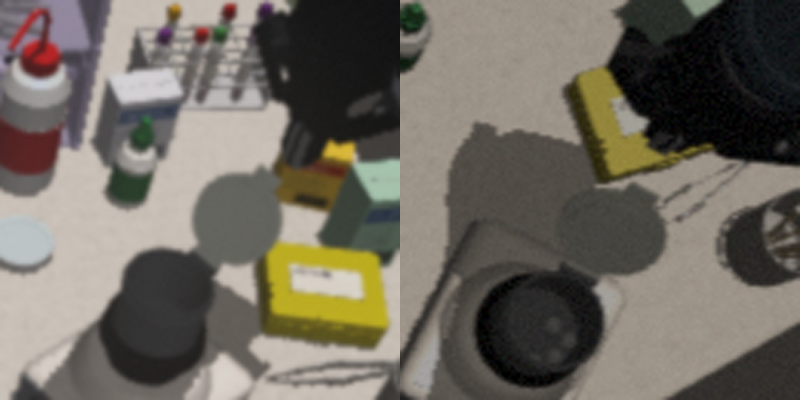

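Request:
apply_moves(dp=[[-0.003,-0.01,0],[-0.003,-0.02,0],[-0.003,-0.03,0],[-0.003,-0.04,0],[-0.003,-0.05,0],[-0.003,-0.06,0],[-0.003,-0.068,0],[-0.003,-0.068,0]], rotation=[[0,0,0],[0,0,0],[0,0,0],[0,0,0],[0,0,0],[0,0,0],[0,0,0],[0,0,0]])

```text
time: 22.05
eef_pos: [0.5752, -0.0433, 0.2173]
eef_rot: [[0.45, 0.893, 0.0], [0.893, -0.45, -0.001], [-0.001, 0.001, -1.0]]
ft_force: [0.5, 0.9, -0.0]
width: 0.0
```

```bash
cat > look.py <<'E'
import sys
from plan import *
s=st();d=s["eef_pos"]-pot;print("hx",d@hx,"z",d[2])
c=[]
for n,(u,v) in {"scene":(290,140),"top":(320,110)}.items():
    im,dd=manip.grab_frame(n);np.savez(n+"L.npz",im=im,d=dd);c.append(cv2.resize(im[v:v+130,u:u+130],(400,400),interpolation=cv2.INTER_CUBIC))
cv2.imwrite(f"pics/{sys.argv[1]}.png",np.hstack(c))
E
python3 look.py p12
```

```text
22.05 q [-10.6  22.    3.2  71.1  -0.   16.1] p [ 0.5752 -0.0433  0.2173] F [ 0.53  0.91 -0.01] w 0.0
[[ 0.45   0.893  0.   ]
 [ 0.893 -0.45  -0.001]
 [-0.001  0.001 -1.   ]]
hx 0.04793458750561039 z 0.04934417813963213
```

View pics/p12.png

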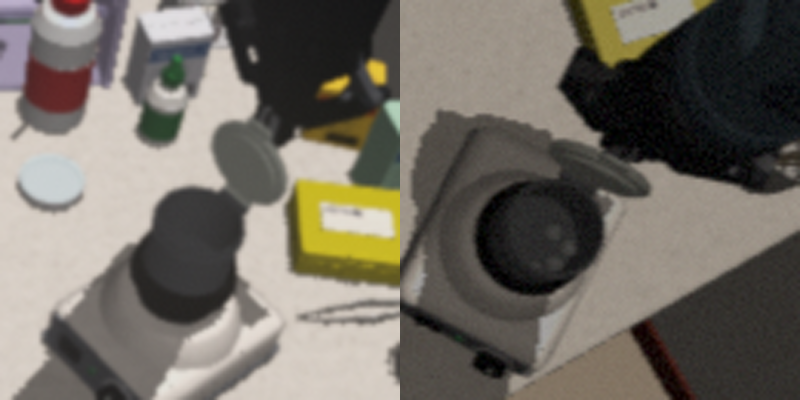

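Request:
apply_moves(dp=[[0,-0.012,-0.002],[0,-0.023,-0.002],[0,-0.031,0.003],[0,-0.039,0.009],[0,-0.045,0.016],[0,-0.051,0.024],[0,-0.051,0.024]], rotation=[[0,0,0],[0,0,0],[0,0,0],[0,0,0],[0,0,0],[0,0,0],[0,0,0]])

```text
time: 22.85
eef_pos: [0.5282, -0.0202, 0.1913]
eef_rot: [[0.45, 0.893, -0.003], [0.893, -0.45, -0.0], [-0.002, -0.003, -1.0]]
ft_force: [-0.6, 0.1, 0.1]
width: 0.0002
```

```bash
python3 look.py p13
```

```text
22.85 q [-9.  17.2 -7.6 65.4 -0.  17.7] p [ 0.5282 -0.0202  0.1913] F [-0.59  0.12  0.06] w 0.0002
[[ 0.45   0.893 -0.003]
 [ 0.893 -0.45  -0.   ]
 [-0.002 -0.003 -1.   ]]
hx -0.004434270945966466 z 0.023349577622623796
```

View pics/p13.png

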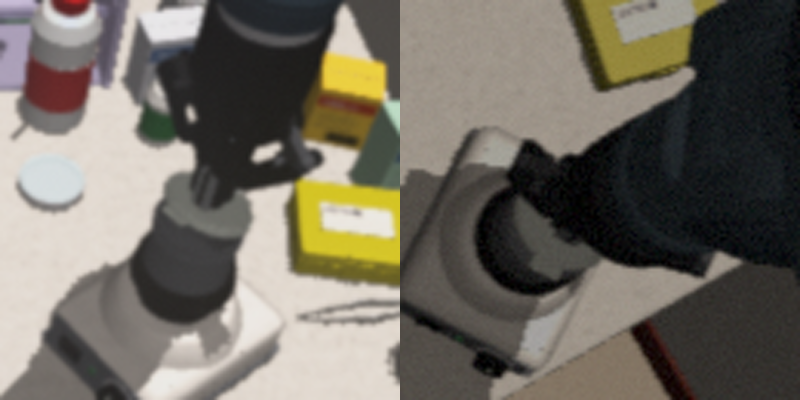

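Request:
apply_moves(dp=[[0,-0.001,0.005],[0,0.001,0.01],[0,0.003,0.013],[0,0.004,0.016],[0,0.004,0.016],[0,0.004,0.016]], rotation=[[0,0,0],[0,0,0],[0,0,0],[0,0,0],[0,0,0],[0,0,0]])

```text
time: 23.55
eef_pos: [0.5337, -0.0228, 0.1764]
eef_rot: [[0.45, 0.893, -0.001], [0.893, -0.45, -0.001], [-0.001, -0.0, -1.0]]
ft_force: [0.6, -0.8, 0.4]
width: -0.0001
```

```bash
python3 look.py p14
```

```text
23.55 q [-9.2 18.2 -8.5 63.3 -0.1 17.5] p [ 0.5337 -0.0228  0.1764] F [ 0.58 -0.81  0.38] w -0.0001
[[ 0.45   0.893 -0.001]
 [ 0.893 -0.45  -0.001]
 [-0.001 -0.    -1.   ]]
hx 0.0016743069801317266 z 0.008371640370469086
```

View pics/p14.png

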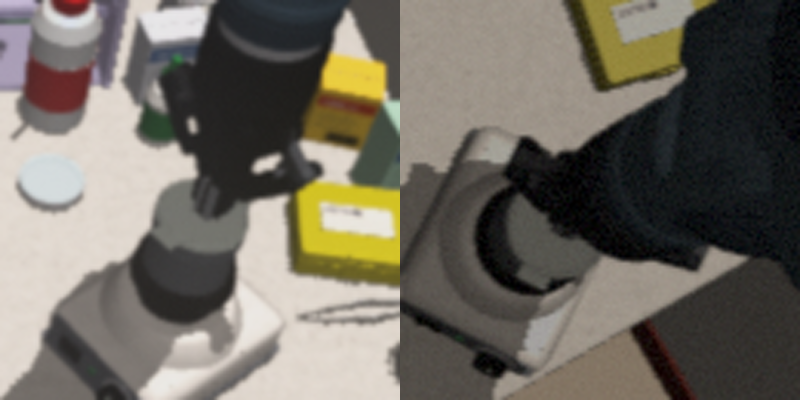

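Request:
apply_moves(dp=[[0,-0.001,0.001],[0,-0.0015,0.002],[0,-0.0015,0.003],[0,-0.0015,0.003],[0,-0.0015,0.003]], rotation=[[0,0,0],[0,0,0],[0,0,0],[0,0,0],[0,0,0]])

```text
time: 24.15
eef_pos: [0.5324, -0.022, 0.1739]
eef_rot: [[0.45, 0.893, -0.0], [0.893, -0.45, -0.001], [-0.001, 0.0, -1.0]]
ft_force: [-1.7, 0.1, 2.9]
width: 0.0002
```

Request:
apply_moves(dp=[[0,0,0.001],[0,0,0.002],[0,0,0.002],[0,0,0.002]], rotation=[[0,0,0],[0,0,0],[0,0,0],[0,0,0]])

```text
time: 24.55
eef_pos: [0.5324, -0.022, 0.1717]
eef_rot: [[0.45, 0.893, -0.0], [0.893, -0.45, -0.001], [-0.001, 0.0, -1.0]]
ft_force: [-1.6, 0.4, 4.6]
width: -0.0003
```

Request:
apply_moves(dp=[[0,0,0.001],[0,0,0.0015],[0,0,0.0015],[0,0,0.0015]], rotation=[[0,0,0],[0,0,0],[0,0,0],[0,0,0]])

```text
time: 24.95
eef_pos: [0.5325, -0.022, 0.1704]
eef_rot: [[0.45, 0.893, 0.0], [0.893, -0.45, -0.001], [-0.001, 0.0, -1.0]]
ft_force: [-2.4, 1.5, 5.5]
width: 0.0002
```

Request:
apply_moves(dp=[[0,0,0.0006],[0,0,0.0008],[0,0,0.0008],[0,0,0.0008]], rotation=[[0,0,0],[0,0,0],[0,0,0],[0,0,0]])

```text
time: 25.35
eef_pos: [0.5325, -0.022, 0.1697]
eef_rot: [[0.45, 0.893, 0.0], [0.893, -0.45, -0.001], [-0.001, 0.0, -1.0]]
ft_force: [-1.8, 0.8, 7.0]
width: -0.0004
```

```bash
python3 look.py p15; python3 - <<'E'
from plan import *
f=[];z=[]
for i in range(12):
    im,d=manip.grab_frame("top" if i%2 else "scene");s=manip.sense();f.append(s["ft_force"][2]);z.append(s["eef_pos"][2])
print(np.mean(f),np.std(f),np.mean(z))
im,d=manip.grab_frame("top");cv2.imwrite("pics/fin_top.png",im);P=cloud("top",d).reshape(-1,3)
q=P[(np.hypot(P[:,0]-.519,P[:,1]-.334)<.03)&(abs(P[:,2]-.05)<.006)];print("beaker",circ(q),len(q))
a=np.load("top0.npz")["im"];n=cv2.absdiff(a,im).max(2)
for k,(u,v) in {"eraser":(175,271),"bluedrop":(190,152),"greendrop":(321,91),"petri":(291,140)}.items(): print(k,n[v-14:v+14,u-14:u+14].mean())
for nm in("scene",):
    d=np.load(nm+"L.npz")["d"];W=cloud(nm,d)[190:225,335:372].reshape(-1,3);e=(W-pot)[:,:2];r=np.linalg.norm(e,axis=1)
    w=W[(r<.033)&(W[:,2]>.155)&(W[:,2]<.18)&((W-pot)@hx<-.012)];A=np.c_[(w-pot)@hx,(w-pot)[:,1],np.ones(len(w))];print("lid pts",len(w),np.median(w[:,2]),np.linalg.lstsq(A,w[:,2],rcond=None)[0])
E
```

```text
25.35 q [-9.2 18.2 -9.5 62.3 -0.  17.6] p [ 0.5325 -0.022   0.1697] F [-1.77  0.79  6.98] w -0.0004
[[ 0.45   0.893  0.   ]
 [ 0.893 -0.45  -0.001]
 [-0.001  0.    -1.   ]]
hx 0.00022291709025638103 z 0.0016690819045402094
6.762514729532222 0.3527966184381188 0.169695685485702
beaker (array([0.51914036, 0.33323139]), np.float64(0.020936430580508193)) 94
eraser 9.60076530612245
bluedrop 9.105867346938776
greendrop 8.3125
petri 9.706632653061224
lid pts 159 0.17036984977737157 [0.03997792 0.02399375 0.17054638]
```

View pics/p15.png

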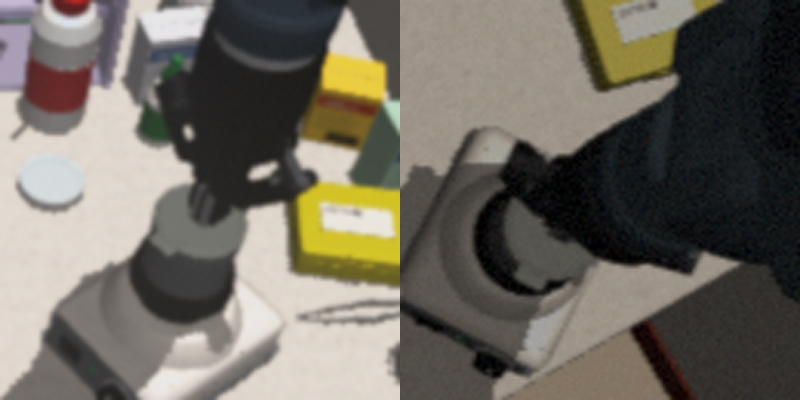

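```bash
python3 - <<'E'
import cv2,numpy as np
o=[]
for f,(x,y) in {"p11":(460,260),"p12":(460,170)}.items():
    a=cv2.imread(f"pics/{f}.png")[y:y+135,x:x+160].astype(float)
    o.append(cv2.resize(np.clip(a*2.8-60,0,255).astype(np.uint8),(400,338),interpolation=cv2.INTER_CUBIC))
cv2.imwrite("pics/balls.png",np.hstack(o))
E
```

```text
(no output)
```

View pics/balls.png

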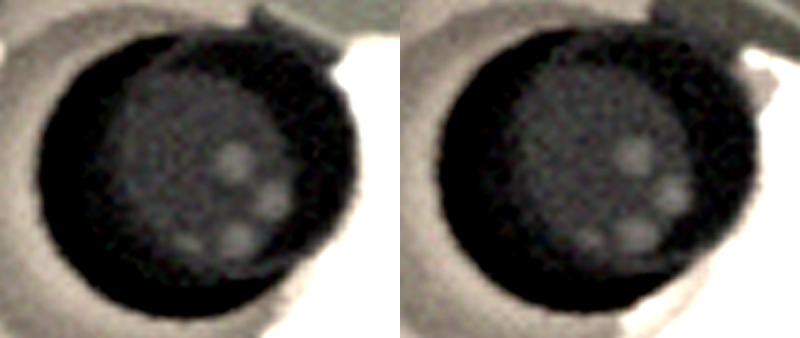

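View pics/fin_top.png

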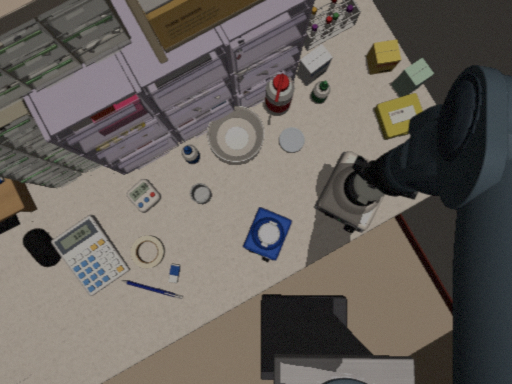

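```bash
python3 -c "
from workcell import manip
print(manip.sign_off(), manip.sense()['time'])"
```

```text
the job is handed in; nothing more can be done
the job is handed in; nothing more can be done
```

I tipped the balls into the pot and stood the empty beaker back where it came from. I then swung the lid shut from behind with closed fingers and handed in at about 26 s while pressing on its centre.

**Last checks:**
- **Push:** the mean over 12 readings was 6.8 N. The fingertip sat at z = 0.1697 m, so the head was about 4.8 mm down, by both force and geometry.
- **Lid:** it looked level in the depth picture, with a fitted slope of about 0.04 rad along the hinge direction.
- **Beaker:** it is upright at (0.519, 0.333) and untouched. Its rim showed a slope of about 0.05 rad just after placing, which is roughly the depth noise. I did not repeat that measurement at the end.
- **Bystanders:** the eraser, petri dish and both dropper bottles showed no visible change from the first picture.

**Not confirmed:** I could only see four balls in the pot, the fourth partly cut off by the rim. The part of the floor hidden by the rim is big enough for the fifth. The beaker was empty and no ball showed on the worktop or the mixer, so I take it to be there.

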